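# Transfer four bottles to the carrier in reverse order

## Robot

A 6-joint arm with a two-finger parallel gripper is mounted at the origin on the work surface. World frame = base frame: x ahead of the robot, y to its left, z up, the work surface at z = 0. Lengths are in m, angles in rad, forces in N, time in s.
With the tool pointing down it reaches from about 0.35 to 0.775 m from the base axis. Payload 7.3 kg.
Tool frame: the origin (TCP) lies on the mounting face of the last link; the fingertips stand 178 mm ahead of it and the grasp point (between the pads) lies 159 mm ahead of it (robot.grasp_offset is the z of the grasp point in the tool frame, in m); z points along the fingers, y is the line along which they close (so a half turn about z gives the same grasp; the last joint's range is limited). The gripper opens to 92 mm and grips with 3 to 60 N. Pads are 19 mm wide; open, the fingers measure 130 mm over their backs; the gripper's body (75 mm by 190 mm) begins 47 mm behind the grasp point.
Start: joints at [1.121, 0.342, 1.524, -0, 1.275, -0.146], TCP at [0.157, 0.501, 0.405] pointing down, gripper open.
Joint ranges: [-2.53, 2.53], [-0.77, 2.02], [0.04, 2.7], [-1, 4.14], [0.28, 2.66], [-3.11, 3.11]. Speed limits (rad/s): [2.57, 2.57, 3.14, 3.14, 3.14, 3.14].

## Interface

Orientations are given as a rotation vector (axis times angle).
In Python, from cell import robot gives the robot as it stands.
- The arm moves only by the tool step_arm, never from a script. Its argument "plan" is a list of rows, each an object of numbers: "jaw": the opening, from -1 (shut) to 1 (fully open); "dx", "dy", "dz": the shift along the tool's x, y, z in m; "rx", "ry", "rz": the turn, a rotation vector about the tool's x, y, z in rad. A call has 1 to 5 rows; each row is the pose to reach, as a shift and turn from the pose commanded when the call began, along the tool's axes at that moment; what a row does not reach only later rows make up. A row lasts 1/12 s, in which the tool goes at most 41.7 mm and 7.16 degrees, less where a joint would pass 70% of its speed; a pose out of reach is approached as far as the arm can. A call with a gripper value outside its range is refused whole. The fingers move at their own pace and stop on an object; "force" is the grip in N (left out, the last holds). Time passes only in rows, so rows that repeat a pose let the fingers close. It gives the time, the measured TCP pose, the force, the opening and the grip force at its end, in the units of the state.
- robot.read_state(): the state, without advancing time (a new reading comes with each control period).
- robot.snapshot(name): name is "scene" or "top" or "wrist"; returns the picture (384x512x3 uint8, red, green, blue); there is no depth.
- robot.camera_params(name): a dict with "intrinsics" (3x3 intrinsics, pixels), "cam_to_world" (4x4, takes a point from camera to world coordinates). Camera axes: x right, y up, looking along -z (the intrinsics and any distortion apply to the point x, -y, -z); pixel columns grow to the right and rows downward; lengths in m; the calibration is good to about 2 mm. The wrist camera is an equidistant fisheye: a pixel r from the principal point sees the ray r / f radians off the axis. A picture is of the moment at which its call begins: read the wrist's pose just before it. camera_params takes no time and is no camera call; for the wrist camera it gives the pose at the moment of the call.
- robot.close_job(): hands the job in; it is judged then, once.
The state is a dict: "time": time; "joints": joint angles; "qvel": joint speeds; "joint_torque": joint torques, N m; "tool_pos": TCP position; "eef_rot": TCP orientation; "contact_force": force on the tool from outside, world axes, zero at the start; "torque": the same for the moment, N m; "width": finger opening in m; "grip_force": force on a finger pad.
Only numpy, scipy, OpenCV 4.12 (cv2) and the standard library are available. Lean on these libraries where they do the work, as an engineer would, in place of code of your own. Each camera call takes 0.05 s, during which the arm holds its last target. There are 200 camera calls.

## Task

Move the four white bottles from the black drain stand into the pockets of the grey carrier, in reverse order: the bottle nearest the stand's hoop handle goes into the pocket furthest from the carrier's hoop handle, the next one beside it, and so on, until the bottle furthest from the stand's handle is in the pocket next to the carrier's handle. Turn each bottle so that its base fits the pocket, long side along the row, sit it upright and flat on the pocket floor, and let go; do not let any bottle tip over on the way.

Things in the scene. Friction and masses are not known exactly. Their poses are not given: they have to be found in the camera images.
- neck_mid (a point): Centre (50 mm above the underside) of a loose upright white plastic bottle, 100 mm tall, 0.08 to 0.17 kg. Body: a block 46 mm long (own x) by 28 mm wide (own y), sides flat up to 62 mm above the underside; on top a sloping neck and one tall narrow round grey cap (20 mm across, 26 mm tall). z is up. Grip it across the 28 mm width: nothing on top is wider.
- wide_mid (a point): Centre (42 mm above the underside) of a loose upright white plastic bottle, 84 mm tall, 0.08 to 0.17 kg. Body: a block 46 mm long (own x) by 28 mm wide (own y), sides flat up to 62 mm above the underside; on top one wide, flat round grey cap (27 mm across, 22 mm tall). z is up. Grip it across the 28 mm width: nothing on top is wider.
- vent_mid (a point): Centre (48 mm above the underside) of a loose upright white plastic bottle, 96 mm tall, 0.08 to 0.17 kg. Body: a block 46 mm long (own x) by 28 mm wide (own y), sides flat up to 62 mm above the underside; on top a white vent filter: an upright disc 27 mm across, 7 mm thick, crosswise on a thin stem. z is up. Grip it across the 28 mm width: nothing on top is wider.
- twin_mid (a point): Centre (40 mm above the underside) of a loose upright white plastic bottle, 80 mm tall, 0.08 to 0.17 kg. Body: a block 46 mm long (own x) by 28 mm wide (own y), sides flat up to 62 mm above the underside; on top two small round grey caps (15 mm across, 18 mm tall) side by side along its long side. z is up. Grip it across the 28 mm width: nothing on top is wider.
- seat_neck: Fixed steel pad 60 x 46 x 10 mm on the drain stand, on which the bottle of the same name (neck) starts, its 46 mm side along the row to within 6 degrees. Origin: centre of the pad's underside. The four pads look alike and stay put. Own x runs along the row towards the stand's handle.
- seat_wide: Fixed steel pad 60 x 46 x 10 mm on the drain stand, on which the bottle of the same name (wide) starts, its 46 mm side along the row to within 6 degrees. Origin: centre of the pad's underside. The four pads look alike and stay put. Own x runs along the row towards the stand's handle.
- seat_vent: Fixed steel pad 60 x 46 x 10 mm on the drain stand, on which the bottle of the same name (vent) starts, its 46 mm side along the row to within 6 degrees. Origin: centre of the pad's underside. The four pads look alike and stay put. Own x runs along the row towards the stand's handle.
- seat_twin: Fixed steel pad 60 x 46 x 10 mm on the drain stand, on which the bottle of the same name (twin) starts, its 46 mm side along the row to within 6 degrees. Origin: centre of the pad's underside. The four pads look alike and stay put. Own x runs along the row towards the stand's handle.
- stand: Drain stand, fixed: black plate 330 x 80 x 8 mm on the table with an upright steel hoop handle at one end. Origin: on the table under the middle of the row of pads; own x along the row towards the handle, z up. Pads at x = +105, +35, -35, -105 mm, y = 0, in an order that varies. Hoop at x = +170 mm, 60 mm wide across the row, its top 60 mm above the table.
- carrier: Carrier, fixed: grey block 20 mm high, 80 wide, x = -150 to +186 mm, with a hoop handle at one end. Origin: on the table under the middle of the row of four empty pockets; own x along the row towards the handle, z up. Pockets at x = +105, +35, -35, -105 mm, y = 0, each 60 mm (x) by 42 mm, floor 10 mm above the table. Hoop at x = +170 mm, 60 mm wide, top 72 mm above the table.
Not all that is in view belongs to the job. What is shaped like the part that bears vent_mid but purple or turquoise is not meant.

How it is judged:
At the end, for the whole second after the job is handed in: Each bottle stands in the pocket that mirrors its starting place in the row, its centre within 13 mm of the pocket centre along and across the row and within 5 mm of its seated height, upright within 0.12 rad, long side along the row within 0.5 rad (either way round), at rest (((x of seat_neck in the frame of stand between 0.085 and 0.125 m and x of neck_mid in the frame of carrier between -0.118 and -0.092 m) or (x of seat_neck in the frame of stand between 0.015 and 0.055 m and x of neck_mid in the frame of carrier between -0.048 and -0.022 m) or (x of seat_neck in the frame of stand between -0.055 and -0.015 m and x of neck_mid in the frame of carrier between 0.022 and 0.048 m) or (x of seat_neck in the frame of stand between -0.125 and -0.085 m and x of neck_mid in the frame of carrier between 0.092 and 0.118 m)) and y of neck_mid in the frame of carrier between -0.013 and 0.013 m and z of neck_mid in the frame of carrier between 0.055 and 0.065 m and angle between each of neck_mid, wide_mid, vent_mid, twin_mid's own z axis and vertical below 0.12 rad and angle between the x axis of each of neck_mid, wide_mid, vent_mid, twin_mid and the x axis of carrier, either way round below 0.5 rad and linear speed of each of bottle_neck, bottle_wide, bottle_vent, bottle_twin below 0.02 m/s and angular speed of each of bottle_neck, bottle_wide, bottle_vent, bottle_twin below 0.2 rad/s and ((x of seat_wide in the frame of stand between 0.085 and 0.125 m and x of wide_mid in the frame of carrier between -0.118 and -0.092 m) or (x of seat_wide in the frame of stand between 0.015 and 0.055 m and x of wide_mid in the frame of carrier between -0.048 and -0.022 m) or (x of seat_wide in the frame of stand between -0.055 and -0.015 m and x of wide_mid in the frame of carrier between 0.022 and 0.048 m) or (x of seat_wide in the frame of stand between -0.125 and -0.085 m and x of wide_mid in the frame of carrier between 0.092 and 0.118 m)) and y of wide_mid in the frame of carrier between -0.013 and 0.013 m and z of wide_mid in the frame of carrier between 0.047 and 0.057 m and ((x of seat_vent in the frame of stand between 0.085 and 0.125 m and x of vent_mid in the frame of carrier between -0.118 and -0.092 m) or (x of seat_vent in the frame of stand between 0.015 and 0.055 m and x of vent_mid in the frame of carrier between -0.048 and -0.022 m) or (x of seat_vent in the frame of stand between -0.055 and -0.015 m and x of vent_mid in the frame of carrier between 0.022 and 0.048 m) or (x of seat_vent in the frame of stand between -0.125 and -0.085 m and x of vent_mid in the frame of carrier between 0.092 and 0.118 m)) and y of vent_mid in the frame of carrier between -0.013 and 0.013 m and z of vent_mid in the frame of carrier between 0.053 and 0.063 m and ((x of seat_twin in the frame of stand between 0.085 and 0.125 m and x of twin_mid in the frame of carrier between -0.118 and -0.092 m) or (x of seat_twin in the frame of stand between 0.015 and 0.055 m and x of twin_mid in the frame of carrier between -0.048 and -0.022 m) or (x of seat_twin in the frame of stand between -0.055 and -0.015 m and x of twin_mid in the frame of carrier between 0.022 and 0.048 m) or (x of seat_twin in the frame of stand between -0.125 and -0.085 m and x of twin_mid in the frame of carrier between 0.092 and 0.118 m)) and y of twin_mid in the frame of carrier between -0.013 and 0.013 m and z of twin_mid in the frame of carrier between 0.045 and 0.055 m); the robot touches nothing.
It fails at once if the neck bottle is tipped over (more than 0.9 rad) (angle between neck_mid's own z axis and vertical above 0.9 rad).
It fails at once if the wide bottle is tipped over (more than 0.9 rad) (angle between wide_mid's own z axis and vertical above 0.9 rad).
It fails at once if the vent bottle is tipped over (more than 0.9 rad) (angle between vent_mid's own z axis and vertical above 0.9 rad).
It fails at once if the twin bottle is tipped over (more than 0.9 rad) (angle between twin_mid's own z axis and vertical above 0.9 rad).
It also fails if it takes over 128 s, if anything falls off the work surface, if the arm or the gripper's body presses on something with over 40 N, if the wrist force passes 120 N, or if a joint passes its speed limit or range.

## Working session

There is one attempt and no reset: what is moved stays moved. The work goes in short steps, Python scripts to look and compute and a tool call to move; the robot and the scene stay as the last step left them, time stands still between calls to the robot, and variables do not carry over. Pictures are saved under pics/ and viewed, at most 14 in all, crops included, and the job is handed in when it is done.

Besides the shell and the picture viewer there is one more tool, called as name(argument=value, ...), one argument or row to a line, values as JSON. step_arm: Moves the arm, as the interface text tells. Its arguments: {"type":"object","properties":{"plan":{"type":"array","items":{"type":"object","properties":{"jaw":{"type":"number"},"dx":{"type":"number"},"dy":{"type":"number"},"dz":{"type":"number"},"rx":{"type":"number"},"ry":{"type":"number"},"rz":{"type":"number"}}}},"force":{"type":"number"}},"required":["plan"]}

```bash
mkdir -p pics; ls; python3 - <<'E'
from cell import robot
import cv2,numpy as np
for n in("scene","top"):
    cv2.imwrite(f"pics/{n}0.png",robot.snapshot(n)[:,:,::-1])
    p=robot.camera_params(n);print(n,np.round(p["intrinsics"],1).tolist(),np.round(p["cam_to_world"],3).tolist(),[k for k in p])
s=robot.read_state();print(s)
E
```

```text
pics
scene [[378.5, 0.0, 257.3], [0.0, 378.5, 188.9], [0.0, 0.0, 1.0]] [[-0.308, -0.799, 0.517, 1.033], [0.951, -0.251, 0.179, 0.22], [-0.013, 0.547, 0.837, 0.853], [0.0, 0.0, 0.0, 1.0]] ['intrinsics', 'cam_to_world']
top [[408.8, 0.0, 255.0], [0.0, 408.8, 195.7], [0.0, 0.0, 1.0]] [[0.017, 0.994, -0.105, 0.458], [-1.0, 0.02, 0.021, 0.091], [0.023, 0.105, 0.994, 0.908], [0.0, 0.0, 0.0, 1.0]] ['intrinsics', 'cam_to_world']
{'time': 0.1, 'joints': array([ 1.12100281e+00,  3.42648385e-01,  1.52490133e+00, -1.85126695e-05,
        1.27539869e+00, -1.45989261e-01]), 'qvel': array([-0.00041968, -0.0017079 , -0.00426983, -0.0008571 ,  0.00078732,
        0.00029921]), 'joint_torque': array([ 1.62940312e-03, -4.32004845e+01, -2.44699091e+01,  7.19941081e-02,
        5.24159241e-02, -4.34139952e-05]), 'tool_pos': array([0.15698015, 0.50086053, 0.40412375]), 'eef_rot': array([-4.75315359e-01, -3.10504136e+00,  2.04372213e-03]), 'contact_force': array([-0.55806013,  0.30755319, -0.18533157]), 'torque': array([-0.01289551,  0.05427089, -0.0165862 ]), 'grip_force': 0.0, 'width': 0.09169262544761475}
```

View pics/scene0.png

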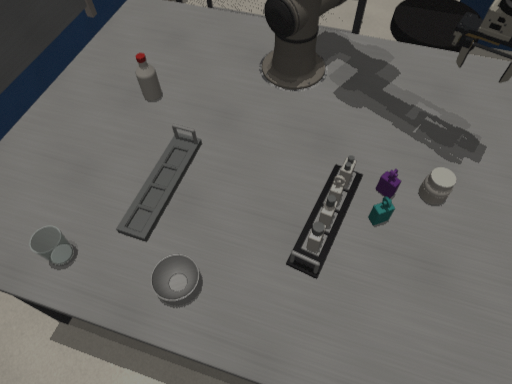

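View pics/top0.png

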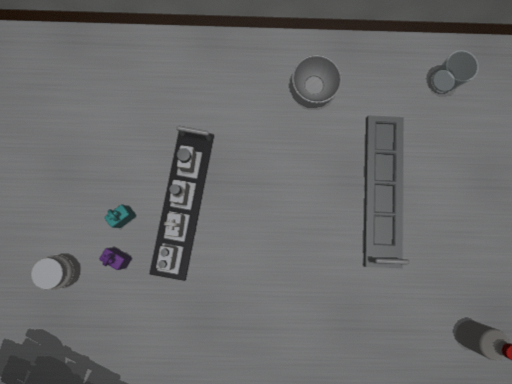

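The top view shows the stand at about (182,205) with its hoop at the top end. From the hoop, the bottles run: (186,158), (179,192), vent (174,226), twin (168,258). The carrier is at (384,192) with its hoop at the bottom end. Next I measure these precisely.

```bash
cat > h.py <<'E'
from cell import robot
import cv2,numpy as np
def cast(n,uv,z,p=None):
    p=p or robot.camera_params(n);K=p["intrinsics"];T=p["cam_to_world"]
    uv=np.atleast_2d(np.asarray(uv,float))
    d=np.c_[(uv[:,0]-K[0,2])/K[0,0],-(uv[:,1]-K[1,2])/K[1,1],-np.ones(len(uv))]@T[:3,:3].T
    o=T[:3,3];return o+d*((z-o[2])/d[:,2])[:,None]
def proj(n,P):
    p=robot.camera_params(n);K=p["intrinsics"];T=p["cam_to_world"]
    c=(np.atleast_2d(P)-T[:3,3])@T[:3,:3]
    return np.c_[K[0,2]+K[0,0]*c[:,0]/-c[:,2],K[1,2]-K[1,1]*c[:,1]/-c[:,2]]
E
python3 - <<'E'
from h import *
a=cv2.imread("pics/top0.png");hsv=cv2.cvtColor(a,cv2.COLOR_BGR2HSV);print(a[205,140],a[205,160:210:6].tolist(),a[192,360:410:5].tolist())
c1=cv2.resize(a[115:290,130:230],None,fx=5,fy=5,interpolation=cv2.INTER_CUBIC)[:,:]
c2=cv2.resize(a[105:280,345:425],None,fx=3.4,fy=3.4,interpolation=cv2.INTER_CUBIC)
c1=cv2.resize(c1,None,fx=.68,fy=.68)
h=min(len(c1),len(c2));cv2.imwrite("pics/crop.png",cv2.convertScaleAbs(np.hstack([c1[:h],c2[:h]]),alpha=1.2))
E
```

```text
[119 119 118] [[122, 120, 120], [43, 42, 41], [149, 147, 147], [126, 125, 124], [105, 105, 104], [154, 151, 150], [48, 46, 47], [120, 119, 119], [121, 120, 119]] [[117, 116, 115], [49, 48, 47], [105, 104, 102], [94, 93, 92], [104, 102, 100], [103, 102, 100], [103, 103, 101], [80, 81, 78], [98, 99, 97], [120, 119, 119]]
```

View pics/crop.png

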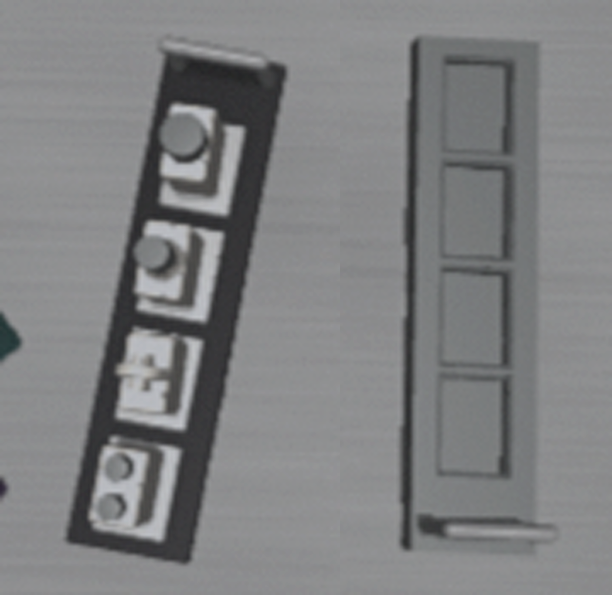

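```bash
python3 - <<'E'
from h import *
L=lambda x,y:(130+x/3.4-.35,115+y/3.4-.35)
R=lambda x,y:(345+(x-340)/3.4-.35,105+y/3.4-.35)
C=cast("top",[R(415,38),R(540,42),R(538,550),R(413,548)],.02)[:,:2]
print("carrier corners",C.round(4).tolist(),[np.linalg.norm(C[i]-C[i-1]).round(4) for i in range(4)])
P=cast("top",[R(443,57),R(514,60),R(512,476),R(437,474)],.02)[:,:2]
print("pockets",P.round(4).tolist(),P.mean(0),[np.linalg.norm(P[i]-P[i-1]).round(4) for i in range(4)])
print("stand",cast("top",[L(163,45),L(285,65),L(190,563),L(67,542)],.008)[:,:2].round(4).tolist())
for n,uv,z in (("wide",(184,137),.102),("neck",(154,254),.118),("vent",(140,369),.113),("tw1",(118,467),.098),("tw2",(112,508),.098)):
    print(n,cast("top",[L(*uv)],z)[0,:2].round(4))
# stand plate via dark mask, carrier via contour
a=cv2.imread("pics/top0.png");g=cv2.cvtColor(a,cv2.COLOR_BGR2GRAY)
m=np.zeros_like(g);m[110:290,140:222]=(g<75)[110:290,140:222]*255
m=cv2.morphologyEx(m,cv2.MORPH_OPEN,np.ones((3,3)))
cs,_=cv2.findContours(m,0,2);c=max(cs,key=cv2.contourArea)
w=cast("top",c[:,0],.008)[:,:2];r=cv2.minAreaRect((w*1000).astype(np.float32));print("stand rect",r)
m=np.zeros_like(g);m[120:285,140:222]=(g>130)[120:285,140:222]*255
E
```

```text
carrier corners [[0.737, -0.1752], [0.7364, -0.2584], [0.4042, -0.2502], [0.4042, -0.1702]] [np.float64(0.3329), np.float64(0.0832), np.float64(0.3322), np.float64(0.08)]
pockets [[0.7246, -0.1937], [0.7237, -0.2409], [0.4507, -0.2344], [0.4512, -0.1861]] [ 0.58756816 -0.21377481] [np.float64(0.2735), np.float64(0.0472), np.float64(0.2731), np.float64(0.0483)]
stand [[0.7026, 0.2487], [0.691, 0.1679], [0.3665, 0.2191], [0.3784, 0.2973]]
wide [0.6221 0.2179]
neck [0.5507 0.23  ]
vent [0.4852 0.2363]
tw1 [0.4293 0.2494]
tw2 [0.406  0.2519]
stand rect ((534.3020629882812, 232.5396728515625), (79.75017547607422, 327.8212890625), 80.75193786621094)
```

```bash
cat >> h.py <<'E'
from scipy.spatial.transform import Rotation as Ro
def to(x,y,z,ang,cur=None):
    """tool shift to world TCP xyz with tool y at world angle ang, tool z down. cur=(pos,rotvec)"""
    if cur is None:
        s=robot.read_state();cur=(s["tool_pos"],s["eef_rot"])
    A=Ro.from_rotvec(cur[1]).as_matrix()
    ty=np.array([np.cos(ang),np.sin(ang),0]);tz=np.array([0,0,-1.]);B=np.c_[np.cross(ty,tz),ty,tz]
    d=A.T@(np.array([x,y,z])-cur[0]);r=Ro.from_matrix(A.T@B).as_rotvec()
    print("d",d.round(4),"r",r.round(4));return np.array([x,y,z]),Ro.from_matrix(B).as_rotvec()
E
python3 - <<'E'
from h import *
L=lambda x,y:(130+x/3.4-.35,115+y/3.4-.35)
p=cast("top",[L(236.5,170),L(173.5,494)],.018)[:,:2];d=p[0]-p[1];d/=np.linalg.norm(d)
print("pads right edges",p.round(4).tolist(),np.linalg.norm(p[0]-p[1]),np.arctan2(d[1],d[0]),"mid",p.mean(0)+23e-3*np.array([-d[1],d[0]]))
B=dict(wide=(.622,.218,.102),neck=(.551,.230,.118),vent=(.485,.236,.113),t1=(.429,.249,.098),t2=(.406,.252,.098))
a=cv2.imread("pics/scene0.png");uv=proj("scene",list(B.values()))
f=6;c=cv2.resize(a[150:275,280:370],None,fx=f,fy=f,interpolation=cv2.INTER_CUBIC)
for u,v in uv: cv2.drawMarker(c,(int((u-280+.5)*f),int((v-150+.5)*f)),(0,0,255),0,12,1)
cv2.imwrite("pics/sc1.png",c[:600])
to(.622,.218,.33,1.416)
E
```

```text
pads right edges [[0.6182, 0.1965], [0.4102, 0.2295]] 0.2106617635515253 -0.15766643274681175 mid [0.51782627 0.23570589]
d [-0.5284 -0.1307  0.0742] r [-0.0013 -0.0003 -0.149 ]
```

View pics/sc1.png

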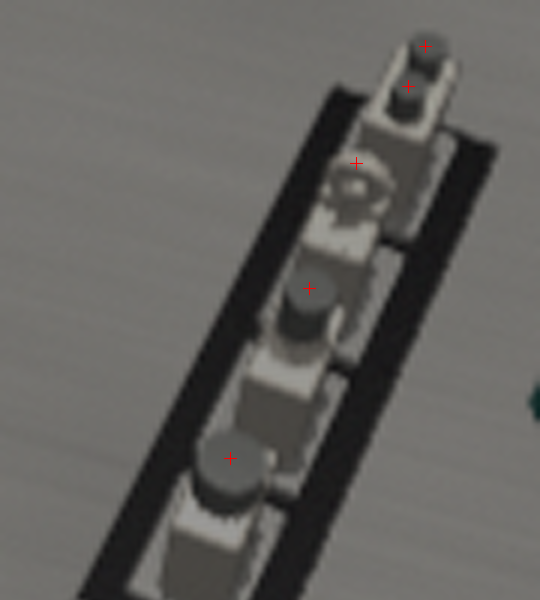

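In the second view the markers fall on the cap tops, so the positions agree. Order from the stand's hoop is wide, neck, vent, twin. I start with wide.

step_arm(
  plan=[
    {"dx": -0.176, "dy": -0.0436, "dz": 0.02, "jaw": 1},
    {"dx": -0.176, "dy": -0.0436, "dz": 0.02, "jaw": 1},
    {"dx": -0.176, "dy": -0.0436, "dz": 0.02, "jaw": 1},
    {"dx": -0.176, "dy": -0.0436, "dz": 0.02, "jaw": 1},
    {"dx": -0.176, "dy": -0.0436, "dz": 0.02, "jaw": 1},
  ],
  force=25,
)

```text
invalid input at $.plan[0]: expected keys jaw, dx, dy, dz, rx, ry, rz
```

step_arm(
  plan=[
    {"dx": -0.176, "dy": -0.0436, "dz": 0.02, "jaw": 1},
    {"dx": -0.176, "dy": -0.0436, "dz": 0.02, "jaw": 1},
    {"dx": -0.176, "dy": -0.0436, "dz": 0.02, "jaw": 1},
    {"dx": -0.176, "dy": -0.0436, "dz": 0.02, "jaw": 1},
    {"dx": -0.176, "dy": -0.0436, "dz": 0.02, "jaw": 1},
  ],
)

```text
invalid input at $.plan[0]: expected keys jaw, dx, dy, dz, rx, ry, rz
```

step_arm(
  plan=[
    {"dx": -0.176, "dy": -0.0436, "dz": 0.02, "rz": -0.15, "jaw": 1},
    {"dx": -0.176, "dy": -0.0436, "dz": 0.02, "rz": -0.15, "jaw": 1},
    {"dx": -0.176, "dy": -0.0436, "dz": 0.02, "rz": -0.15, "jaw": 1},
    {"dx": -0.176, "dy": -0.0436, "dz": 0.02, "rz": -0.15, "jaw": 1},
    {"dx": -0.176, "dy": -0.0436, "dz": 0.02, "rz": -0.15, "jaw": 1},
  ],
)

```text
invalid input at $.plan[0]: expected keys jaw, dx, dy, dz, rx, ry, rz
```

```bash
python3 - <<'E'
from h import *
s=robot.read_state();print(s["time"],s["tool_pos"],s["joints"].round(2))
to(.622,.218,.234,1.414)
E
```

```text
0.1 [0.15698015 0.50086053 0.40412375] [ 1.12  0.34  1.52 -0.    1.28 -0.15]
d [-0.5284 -0.1306  0.1702] r [-0.0013 -0.0003 -0.147 ]
```

step_arm(
  plan=[
    {"jaw": 1, "dx": -0.176, "dy": -0.0436, "dz": 0.02, "rx": 0, "ry": 0, "rz": 0},
    {"jaw": 1, "dx": -0.176, "dy": -0.0436, "dz": 0.02, "rx": 0, "ry": 0, "rz": 0},
    {"jaw": 1, "dx": -0.176, "dy": -0.0436, "dz": 0.02, "rx": 0, "ry": 0, "rz": 0},
    {"jaw": 1, "dx": -0.176, "dy": -0.0436, "dz": 0.02, "rx": 0, "ry": 0, "rz": 0},
    {"jaw": 1, "dx": -0.176, "dy": -0.0436, "dz": 0.02, "rx": 0, "ry": 0, "rz": 0},
  ],
  force=25,
)

```text
time: 0.52
tool_pos: [0.3152, 0.4043, 0.3838]
eef_rot: [0.479, 3.104, -0.003]
contact_force: [-0.7, 0.0, -0.8]
width: 0.0917
grip_force: 0.0
```

step_arm(
  plan=[
    {"jaw": 1, "dx": -0.176, "dy": -0.0436, "dz": 0.02, "rx": 0, "ry": 0, "rz": 0},
    {"jaw": 1, "dx": -0.176, "dy": -0.0436, "dz": 0.02, "rx": 0, "ry": 0, "rz": 0},
    {"jaw": 1, "dx": -0.176, "dy": -0.0436, "dz": 0.02, "rx": 0, "ry": 0, "rz": 0},
    {"jaw": 1, "dx": -0.176, "dy": -0.0436, "dz": 0.02, "rx": 0, "ry": 0, "rz": 0},
    {"jaw": 1, "dx": -0.176, "dy": -0.0436, "dz": 0.02, "rx": 0, "ry": 0, "rz": 0},
  ],
)

```text
time: 0.93
tool_pos: [0.4704, 0.3095, 0.3636]
eef_rot: [0.48, 3.104, -0.002]
contact_force: [-0.6, 0.4, 0.1]
width: 0.092
grip_force: 0.0
```

step_arm(
  plan=[
    {"jaw": 1, "dx": -0.176, "dy": -0.0436, "dz": 0.02, "rx": 0, "ry": 0, "rz": -0.147},
    {"jaw": 1, "dx": -0.176, "dy": -0.0436, "dz": 0.02, "rx": 0, "ry": 0, "rz": -0.147},
    {"jaw": 1, "dx": -0.176, "dy": -0.0436, "dz": 0.02, "rx": 0, "ry": 0, "rz": -0.147},
    {"jaw": 1, "dx": -0.176, "dy": -0.0436, "dz": 0.02, "rx": 0, "ry": 0, "rz": -0.147},
    {"jaw": 1, "dx": -0.176, "dy": -0.0436, "dz": 0.02, "rx": 0, "ry": 0, "rz": -0.147},
  ],
)

```text
time: 1.35
tool_pos: [0.625, 0.2149, 0.3431]
eef_rot: [0.251, 3.131, -0.002]
contact_force: [0.1, -0.5, -0.2]
width: 0.0919
grip_force: 0.0
```

```bash
python3 - <<'E'
from h import *
s=robot.read_state();print(s["time"],s["tool_pos"],s["joints"].round(2))
to(.622,.218,.234,1.414)
cv2.imwrite("pics/w1.png",robot.snapshot("wrist")[:,:,::-1])
E
```

```text
1.35 [0.62500423 0.2148797  0.34308075] [ 0.22  0.64  1.2  -0.    1.3  -1.19]
d [0.0035 0.0027 0.1091] r [-0.0012  0.0002 -0.0032]
```

View pics/w1.png

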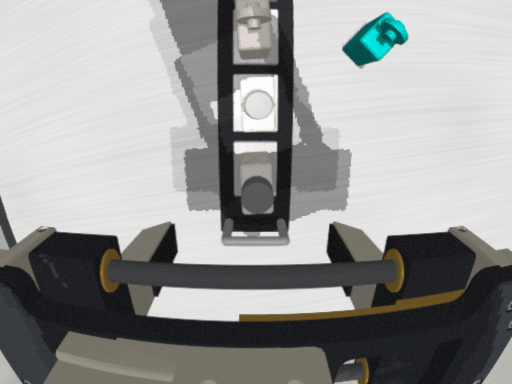

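The wrist view shows the row aligned with the tool, with the wide cap at (257,193) centred between the fingers. I descend and grip.

step_arm(
  plan=[
    {"jaw": 1, "dx": 0.0035, "dy": 0.0027, "dz": 0.03, "rx": 0, "ry": 0, "rz": 0},
    {"jaw": 1, "dx": 0.0035, "dy": 0.0027, "dz": 0.06, "rx": 0, "ry": 0, "rz": 0},
    {"jaw": 1, "dx": 0.0035, "dy": 0.0027, "dz": 0.085, "rx": 0, "ry": 0, "rz": 0},
    {"jaw": 1, "dx": 0.0035, "dy": 0.0027, "dz": 0.1, "rx": 0, "ry": 0, "rz": 0},
    {"jaw": 1, "dx": 0.0035, "dy": 0.0027, "dz": 0.109, "rx": 0, "ry": 0, "rz": 0},
  ],
)

```text
time: 1.82
tool_pos: [0.6174, 0.2219, 0.2328]
eef_rot: [-0.245, -3.127, 0.002]
contact_force: [-0.3, 0.2, 0.3]
width: 0.0918
grip_force: 0.0
```

step_arm(
  plan=[
    {"jaw": 0.2, "dx": 0, "dy": 0, "dz": 0, "rx": 0, "ry": 0, "rz": 0},
    {"jaw": 0, "dx": 0, "dy": 0, "dz": 0, "rx": 0, "ry": 0, "rz": 0},
    {"jaw": -0.2, "dx": 0, "dy": 0, "dz": 0, "rx": 0, "ry": 0, "rz": 0},
    {"jaw": -0.3, "dx": 0, "dy": 0, "dz": 0, "rx": 0, "ry": 0, "rz": 0},
    {"jaw": -0.4, "dx": 0, "dy": 0, "dz": 0, "rx": 0, "ry": 0, "rz": 0},
  ],
)

```text
time: 2.23
tool_pos: [0.6189, 0.2216, 0.2371]
eef_rot: [0.246, 3.13, 0.001]
contact_force: [-0.1, -0.5, 0.7]
width: 0.0632
grip_force: 0.0
```

step_arm(
  plan=[
    {"jaw": -0.5, "dx": 0, "dy": 0, "dz": 0, "rx": 0, "ry": 0, "rz": 0},
    {"jaw": -0.6, "dx": 0, "dy": 0, "dz": 0, "rx": 0, "ry": 0, "rz": 0},
    {"jaw": -0.8, "dx": 0, "dy": 0, "dz": 0, "rx": 0, "ry": 0, "rz": 0},
    {"jaw": -0.8, "dx": 0, "dy": 0, "dz": 0, "rx": 0, "ry": 0, "rz": 0},
    {"jaw": -0.8, "dx": 0, "dy": 0, "dz": 0, "rx": 0, "ry": 0, "rz": 0},
  ],
)

```text
time: 2.65
tool_pos: [0.6187, 0.2214, 0.2358]
eef_rot: [0.246, 3.132, -0.0]
contact_force: [0.0, 0.0, 0.1]
width: 0.0298
grip_force: 0.3
```

step_arm(
  plan=[
    {"jaw": -1, "dx": 0, "dy": 0, "dz": 0, "rx": 0, "ry": 0, "rz": 0},
    {"jaw": -1, "dx": 0, "dy": 0, "dz": 0, "rx": 0, "ry": 0, "rz": 0},
    {"jaw": -1, "dx": 0, "dy": 0, "dz": 0, "rx": 0, "ry": 0, "rz": 0},
  ],
)

```text
time: 2.9
tool_pos: [0.6187, 0.2214, 0.2357]
eef_rot: [-0.246, -3.132, -0.0]
contact_force: [-0.1, -0.4, 0.5]
width: 0.0275
grip_force: 24.9
```

step_arm(
  plan=[
    {"jaw": -1, "dx": 0, "dy": 0, "dz": -0.02, "rx": 0, "ry": 0, "rz": 0},
    {"jaw": -1, "dx": 0, "dy": 0, "dz": -0.05, "rx": 0, "ry": 0, "rz": 0},
    {"jaw": -1, "dx": 0, "dy": 0, "dz": -0.08, "rx": 0, "ry": 0, "rz": 0},
    {"jaw": -1, "dx": 0, "dy": 0, "dz": -0.1, "rx": 0, "ry": 0, "rz": 0},
    {"jaw": -1, "dx": 0, "dy": 0, "dz": -0.11, "rx": 0, "ry": 0, "rz": 0},
  ],
)

```text
time: 3.32
tool_pos: [0.619, 0.2216, 0.3491]
eef_rot: [0.246, 3.127, 0.003]
contact_force: [-0.4, 0.7, -0.3]
width: 0.0279
grip_force: 24.9
```

step_arm(
  plan=[
    {"jaw": -1, "dx": 0, "dy": 0, "dz": 0, "rx": 0, "ry": 0, "rz": 0},
    {"jaw": -1, "dx": 0, "dy": 0, "dz": 0, "rx": 0, "ry": 0, "rz": 0},
  ],
)

```text
time: 3.48
tool_pos: [0.6185, 0.2214, 0.3449]
eef_rot: [-0.246, -3.131, 0.0]
contact_force: [-0.6, 0.2, -2.0]
width: 0.028
grip_force: 24.9
```

```bash
python3 - <<'E'
from h import *
s=robot.read_state();print(s["time"],s["tool_pos"],s["width"],s["grip_force"])
to(.690,-.216,.346,1.549)
E
```

```text
3.4833 [0.61848444 0.22139492 0.34490924] 0.027987080294233767 24.946028888225555
d [-0.1389 -0.4209 -0.0011] r [-1.00e-04 -8.00e-04 -1.35e-01]
```

step_arm(
  plan=[
    {"jaw": -1, "dx": -0.006, "dy": -0.018, "dz": 0, "rx": 0, "ry": 0, "rz": 0},
    {"jaw": -1, "dx": -0.016, "dy": -0.048, "dz": 0, "rx": 0, "ry": 0, "rz": 0},
    {"jaw": -1, "dx": -0.026, "dy": -0.079, "dz": 0, "rx": 0, "ry": 0, "rz": 0},
    {"jaw": -1, "dx": -0.036, "dy": -0.11, "dz": 0, "rx": 0, "ry": 0, "rz": 0},
    {"jaw": -1, "dx": -0.0463, "dy": -0.1403, "dz": 0, "rx": 0, "ry": 0, "rz": 0},
  ],
)

```text
time: 3.9
tool_pos: [0.6422, 0.0743, 0.343]
eef_rot: [-0.245, -3.128, 0.0]
contact_force: [0.2, 1.0, -0.7]
width: 0.0281
grip_force: 24.9
```

step_arm(
  plan=[
    {"jaw": -1, "dx": -0.0093, "dy": -0.028, "dz": 0, "rx": 0, "ry": 0, "rz": 0},
    {"jaw": -1, "dx": -0.0185, "dy": -0.056, "dz": 0, "rx": 0, "ry": 0, "rz": 0},
    {"jaw": -1, "dx": -0.0278, "dy": -0.084, "dz": 0, "rx": 0, "ry": 0, "rz": 0},
    {"jaw": -1, "dx": -0.037, "dy": -0.112, "dz": 0, "rx": 0, "ry": 0, "rz": 0},
    {"jaw": -1, "dx": -0.0463, "dy": -0.1403, "dz": 0, "rx": 0, "ry": 0, "rz": 0},
  ],
)

```text
time: 4.32
tool_pos: [0.6661, -0.0715, 0.3428]
eef_rot: [-0.246, -3.128, -0.001]
contact_force: [0.5, -0.3, -1.3]
width: 0.0277
grip_force: 24.9
```

step_arm(
  plan=[
    {"jaw": -1, "dx": -0.0103, "dy": -0.031, "dz": 0, "rx": 0, "ry": 0, "rz": -0.03},
    {"jaw": -1, "dx": -0.0205, "dy": -0.062, "dz": 0, "rx": 0, "ry": 0, "rz": -0.06},
    {"jaw": -1, "dx": -0.0308, "dy": -0.093, "dz": 0, "rx": 0, "ry": 0, "rz": -0.09},
    {"jaw": -1, "dx": -0.041, "dy": -0.122, "dz": 0, "rx": 0, "ry": 0, "rz": -0.12},
    {"jaw": -1, "dx": -0.0463, "dy": -0.1403, "dz": 0, "rx": 0, "ry": 0, "rz": -0.135},
  ],
)

```text
time: 4.73
tool_pos: [0.6899, -0.2194, 0.3423]
eef_rot: [-0.035, -3.137, -0.001]
contact_force: [-0.8, 0.6, -1.1]
width: 0.0282
grip_force: 24.9
```

step_arm(
  plan=[
    {"jaw": -1, "dx": 0, "dy": 0, "dz": 0, "rx": 0, "ry": 0, "rz": 0},
    {"jaw": -1, "dx": 0, "dy": 0, "dz": 0, "rx": 0, "ry": 0, "rz": 0},
  ],
)

```text
time: 4.9
tool_pos: [0.6898, -0.2171, 0.3425]
eef_rot: [-0.038, -3.137, -0.003]
contact_force: [-0.1, 0.5, -0.5]
width: 0.0277
grip_force: 24.9
```

```bash
python3 - <<'E'
from h import *
s=robot.read_state();print(s["time"],s["tool_pos"],s["width"],s["grip_force"])
to(.690,-.216,.229,1.549)
cv2.imwrite("pics/t1.png",cv2.resize(robot.snapshot("scene")[:,:,::-1],None,fx=1.5,fy=1.5))
E
```

```text
4.9 [ 0.68978788 -0.21712203  0.34249894] 0.027710393222796746 24.946029782295227
d [-0.0007  0.0009  0.1135] r [ 0.0021 -0.0042 -0.0024]
```

View pics/t1.png

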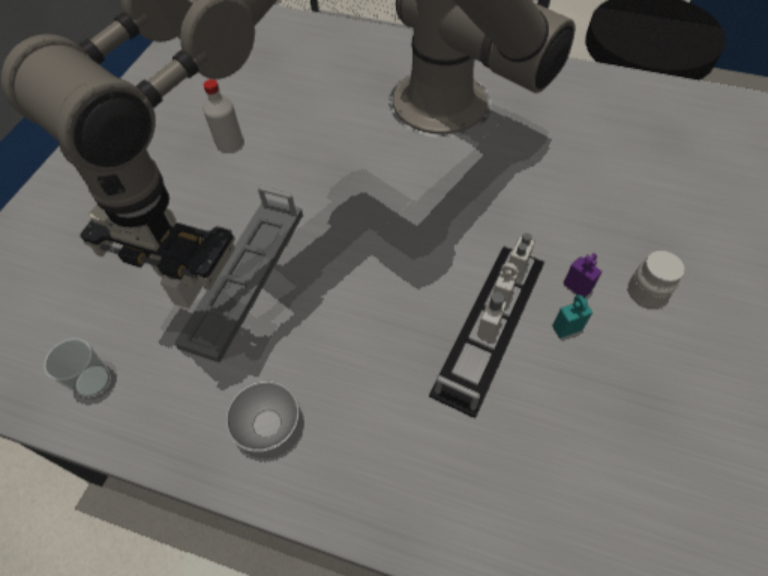

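The bottle at (185,290) is held, with the empty carrier below it. I lower it into the end pocket.

step_arm(
  plan=[
    {"jaw": -1, "dx": -0.0007, "dy": 0.001, "dz": 0.025, "rx": 0, "ry": 0, "rz": 0},
    {"jaw": -1, "dx": -0.0007, "dy": 0.001, "dz": 0.055, "rx": 0, "ry": 0, "rz": 0},
    {"jaw": -1, "dx": -0.0007, "dy": 0.001, "dz": 0.08, "rx": 0, "ry": 0, "rz": 0},
    {"jaw": -1, "dx": -0.0007, "dy": 0.001, "dz": 0.095, "rx": 0, "ry": 0, "rz": 0},
    {"jaw": -1, "dx": -0.0007, "dy": 0.001, "dz": 0.102, "rx": 0, "ry": 0, "rz": 0},
  ],
)

```text
time: 5.37
tool_pos: [0.6902, -0.2126, 0.2397]
eef_rot: [-0.031, -3.135, -0.005]
contact_force: [-0.2, 0.4, -0.4]
width: 0.0277
grip_force: 24.9
```

step_arm(
  plan=[
    {"jaw": -1, "dx": 0, "dy": 0, "dz": 0.003, "rx": 0, "ry": 0, "rz": 0},
    {"jaw": -1, "dx": 0, "dy": 0, "dz": 0.006, "rx": 0, "ry": 0, "rz": 0},
    {"jaw": -1, "dx": 0, "dy": 0, "dz": 0.009, "rx": 0, "ry": 0, "rz": 0},
    {"jaw": -1, "dx": 0, "dy": 0, "dz": 0.0115, "rx": 0, "ry": 0, "rz": 0},
    {"jaw": -1, "dx": 0, "dy": 0, "dz": 0.0115, "rx": 0, "ry": 0, "rz": 0},
  ],
)

```text
time: 5.78
tool_pos: [0.6909, -0.2149, 0.2326]
eef_rot: [0.034, 3.141, -0.0]
contact_force: [0.3, 0.1, -2.2]
width: 0.028
grip_force: 24.9
```

step_arm(
  plan=[
    {"jaw": -1, "dx": 0, "dy": 0, "dz": 0, "rx": 0, "ry": 0, "rz": 0},
    {"jaw": -1, "dx": 0, "dy": 0, "dz": 0, "rx": 0, "ry": 0, "rz": 0},
  ],
)

```text
time: 5.95
tool_pos: [0.691, -0.2151, 0.2328]
eef_rot: [0.034, 3.14, -0.0]
contact_force: [-0.5, 0.4, -1.9]
width: 0.0281
grip_force: 24.9
```

step_arm(
  plan=[
    {"jaw": -1, "dx": 0, "dy": 0, "dz": 0.002, "rx": 0, "ry": 0, "rz": 0},
    {"jaw": -1, "dx": 0, "dy": 0, "dz": 0.0045, "rx": 0, "ry": 0, "rz": 0},
    {"jaw": -1, "dx": 0, "dy": 0, "dz": 0.0045, "rx": 0, "ry": 0, "rz": 0},
    {"jaw": -1, "dx": 0, "dy": 0, "dz": 0.0045, "rx": 0, "ry": 0, "rz": 0},
  ],
)

```text
time: 6.28
tool_pos: [0.6909, -0.2151, 0.2277]
eef_rot: [0.034, 3.141, -0.0]
contact_force: [0.8, 0.6, -0.8]
width: 0.0279
grip_force: 25.0
```

step_arm(
  plan=[
    {"jaw": -1, "dx": 0, "dy": 0, "dz": 0.0007, "rx": 0, "ry": 0, "rz": 0},
    {"jaw": -0.4, "dx": 0, "dy": 0, "dz": 0.0007, "rx": 0, "ry": 0, "rz": 0},
    {"jaw": -0.2, "dx": 0, "dy": 0, "dz": 0.0007, "rx": 0, "ry": 0, "rz": 0},
    {"jaw": 0, "dx": 0, "dy": 0, "dz": 0.0007, "rx": 0, "ry": 0, "rz": 0},
    {"jaw": 0.3, "dx": 0, "dy": 0, "dz": 0.0007, "rx": 0, "ry": 0, "rz": 0},
  ],
)

```text
time: 6.7
tool_pos: [0.6908, -0.2149, 0.2267]
eef_rot: [-0.034, -3.141, -0.001]
contact_force: [0.2, 0.6, -0.5]
width: 0.0432
grip_force: 0.0
```

step_arm(
  plan=[
    {"jaw": 0.6, "dx": 0, "dy": 0, "dz": 0, "rx": 0, "ry": 0, "rz": 0},
    {"jaw": 1, "dx": 0, "dy": 0, "dz": 0, "rx": 0, "ry": 0, "rz": 0},
    {"jaw": 1, "dx": 0, "dy": 0, "dz": -0.03, "rx": 0, "ry": 0, "rz": 0},
    {"jaw": 1, "dx": 0, "dy": 0, "dz": -0.07, "rx": 0, "ry": 0, "rz": 0},
    {"jaw": 1, "dx": 0, "dy": 0, "dz": -0.11, "rx": 0, "ry": 0, "rz": 0},
  ],
)

```text
time: 7.12
tool_pos: [0.6906, -0.2149, 0.3367]
eef_rot: [-0.034, -3.138, -0.002]
contact_force: [0.8, -1.4, -0.3]
width: 0.0766
grip_force: 0.0
```

```bash
python3 - <<'E'
from h import *
s=robot.read_state();print(s["time"],s["tool_pos"],s["width"])
to(.551,.231,.350,1.414)
E
```

```text
7.1167 [ 0.69062084 -0.21491051  0.33674692] 0.07661553211433282
d [ 0.1494  0.4428 -0.0121] r [ 0.0012 -0.0033  0.135 ]
```

step_arm(
  plan=[
    {"jaw": 1, "dx": 0.0083, "dy": 0.025, "dz": -0.004, "rx": 0, "ry": 0, "rz": 0},
    {"jaw": 1, "dx": 0.018, "dy": 0.055, "dz": -0.004, "rx": 0, "ry": 0, "rz": 0},
    {"jaw": 1, "dx": 0.029, "dy": 0.086, "dz": -0.004, "rx": 0, "ry": 0, "rz": 0},
    {"jaw": 1, "dx": 0.039, "dy": 0.117, "dz": -0.004, "rx": 0, "ry": 0, "rz": 0},
    {"jaw": 1, "dx": 0.0498, "dy": 0.1476, "dz": -0.004, "rx": 0, "ry": 0, "rz": 0},
  ],
)

```text
time: 7.53
tool_pos: [0.6436, -0.0651, 0.3411]
eef_rot: [0.035, 3.141, 0.0]
contact_force: [0.5, -0.7, 0.6]
width: 0.0919
grip_force: 0.0
```

step_arm(
  plan=[
    {"jaw": 1, "dx": 0.01, "dy": 0.03, "dz": -0.004, "rx": 0, "ry": 0, "rz": 0},
    {"jaw": 1, "dx": 0.02, "dy": 0.059, "dz": -0.004, "rx": 0, "ry": 0, "rz": 0},
    {"jaw": 1, "dx": 0.03, "dy": 0.088, "dz": -0.004, "rx": 0, "ry": 0, "rz": 0},
    {"jaw": 1, "dx": 0.04, "dy": 0.118, "dz": -0.004, "rx": 0, "ry": 0, "rz": 0},
    {"jaw": 1, "dx": 0.0498, "dy": 0.1476, "dz": -0.004, "rx": 0, "ry": 0, "rz": 0},
  ],
)

```text
time: 7.95
tool_pos: [0.597, 0.0837, 0.3452]
eef_rot: [0.034, 3.141, 0.0]
contact_force: [-0.0, 0.3, 0.9]
width: 0.0922
grip_force: 0.0
```

step_arm(
  plan=[
    {"jaw": 1, "dx": 0.011, "dy": 0.032, "dz": -0.004, "rx": 0, "ry": 0, "rz": 0.03},
    {"jaw": 1, "dx": 0.022, "dy": 0.065, "dz": -0.004, "rx": 0, "ry": 0, "rz": 0.06},
    {"jaw": 1, "dx": 0.033, "dy": 0.097, "dz": -0.004, "rx": 0, "ry": 0, "rz": 0.09},
    {"jaw": 1, "dx": 0.044, "dy": 0.13, "dz": -0.004, "rx": 0, "ry": 0, "rz": 0.12},
    {"jaw": 1, "dx": 0.0498, "dy": 0.1476, "dz": -0.004, "rx": 0, "ry": 0, "rz": 0.135},
  ],
)

```text
time: 8.37
tool_pos: [0.5497, 0.2341, 0.3492]
eef_rot: [-0.245, -3.132, -0.002]
contact_force: [-0.2, -0.4, -0.4]
width: 0.0919
grip_force: 0.0
```

step_arm(
  plan=[
    {"jaw": 1, "dx": 0, "dy": 0, "dz": 0, "rx": 0, "ry": 0, "rz": 0},
    {"jaw": 1, "dx": 0, "dy": 0, "dz": 0, "rx": 0, "ry": 0, "rz": 0},
    {"jaw": 1, "dx": 0, "dy": 0, "dz": 0, "rx": 0, "ry": 0, "rz": 0},
    {"jaw": 1, "dx": 0, "dy": 0, "dz": 0, "rx": 0, "ry": 0, "rz": 0},
  ],
)

```text
time: 8.7
tool_pos: [0.5516, 0.2298, 0.349]
eef_rot: [0.248, 3.132, -0.0]
contact_force: [0.2, -0.8, 0.7]
width: 0.0918
grip_force: 0.0
```

```bash
python3 - <<'E'
from h import *
s=robot.read_state();print(s["time"],s["tool_pos"],s["width"])
to(.551,.231,.235,1.414)
a=robot.snapshot("top")[:,:,::-1];cv2.imwrite("pics/t2f.png",a)
b=robot.snapshot("scene")[:,:,::-1]
A=cv2.resize(a[105:280,345:425],None,fx=3.4,fy=3.4,interpolation=cv2.INTER_CUBIC)
B=cv2.resize(b[150:250,100:200],None,fx=5.2,fy=5.2,interpolation=cv2.INTER_CUBIC)
h=min(len(A),len(B));cv2.imwrite("pics/t2.png",np.hstack([A[:h],B[:h]]))
E
```

```text
8.7 [0.5516224  0.22982667 0.34897907] 0.09180758065546575
d [0.0008 0.0011 0.114 ] r [-0.0003  0.0001 -0.0011]
```

View pics/t2.png

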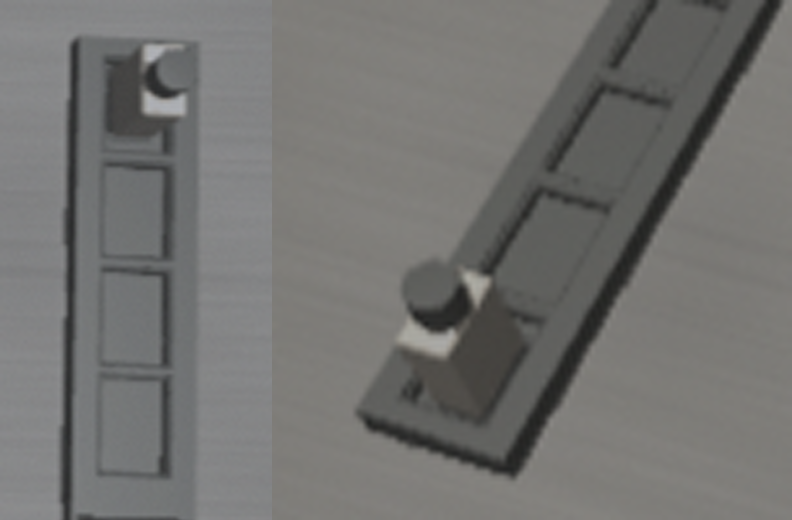

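The first bottle stands flat in the end pocket, with its base inside all four walls. Next is neck.

step_arm(
  plan=[
    {"jaw": 1, "dx": 0.0008, "dy": 0.0011, "dz": 0.03, "rx": 0, "ry": 0, "rz": 0},
    {"jaw": 1, "dx": 0.0008, "dy": 0.0011, "dz": 0.06, "rx": 0, "ry": 0, "rz": 0},
    {"jaw": 1, "dx": 0.0008, "dy": 0.0011, "dz": 0.085, "rx": 0, "ry": 0, "rz": 0},
    {"jaw": 1, "dx": 0.0008, "dy": 0.0011, "dz": 0.102, "rx": 0, "ry": 0, "rz": 0},
    {"jaw": 1, "dx": 0.0008, "dy": 0.0011, "dz": 0.113, "rx": 0, "ry": 0, "rz": 0},
  ],
)

```text
time: 9.22
tool_pos: [0.5503, 0.2311, 0.2337]
eef_rot: [-0.248, -3.129, 0.002]
contact_force: [-0.7, 0.1, 0.1]
width: 0.0919
grip_force: 0.0
```

step_arm(
  plan=[
    {"jaw": 0.2, "dx": 0, "dy": 0, "dz": 0, "rx": 0, "ry": 0, "rz": 0},
    {"jaw": 0, "dx": 0, "dy": 0, "dz": 0, "rx": 0, "ry": 0, "rz": 0},
    {"jaw": -0.2, "dx": 0, "dy": 0, "dz": 0, "rx": 0, "ry": 0, "rz": 0},
    {"jaw": -0.3, "dx": 0, "dy": 0, "dz": 0, "rx": 0, "ry": 0, "rz": 0},
    {"jaw": -0.4, "dx": 0, "dy": 0, "dz": 0, "rx": 0, "ry": 0, "rz": 0},
  ],
)

```text
time: 9.63
tool_pos: [0.5509, 0.2322, 0.2373]
eef_rot: [0.246, 3.13, 0.001]
contact_force: [-0.1, -0.2, -0.6]
width: 0.0631
grip_force: 0.0
```

step_arm(
  plan=[
    {"jaw": -0.5, "dx": 0, "dy": 0, "dz": 0, "rx": 0, "ry": 0, "rz": 0},
    {"jaw": -0.6, "dx": 0, "dy": 0, "dz": 0, "rx": 0, "ry": 0, "rz": 0},
    {"jaw": -0.8, "dx": 0, "dy": 0, "dz": 0, "rx": 0, "ry": 0, "rz": 0},
    {"jaw": -1, "dx": 0, "dy": 0, "dz": 0, "rx": 0, "ry": 0, "rz": 0},
    {"jaw": -1, "dx": 0, "dy": 0, "dz": 0, "rx": 0, "ry": 0, "rz": 0},
  ],
)

```text
time: 10.05
tool_pos: [0.5506, 0.2322, 0.2361]
eef_rot: [0.246, 3.132, 0.0]
contact_force: [-0.2, -1.9, 1.1]
width: 0.0297
grip_force: 0.5
```

step_arm(
  plan=[
    {"jaw": -1, "dx": 0, "dy": 0, "dz": 0, "rx": 0, "ry": 0, "rz": 0},
    {"jaw": -1, "dx": 0, "dy": 0, "dz": 0, "rx": 0, "ry": 0, "rz": 0},
    {"jaw": -1, "dx": 0, "dy": 0, "dz": 0, "rx": 0, "ry": 0, "rz": 0},
    {"jaw": -1, "dx": 0, "dy": 0, "dz": 0, "rx": 0, "ry": 0, "rz": 0},
  ],
)

```text
time: 10.38
tool_pos: [0.5505, 0.2322, 0.2361]
eef_rot: [0.246, 3.132, 0.0]
contact_force: [-0.8, -0.6, 0.4]
width: 0.028
grip_force: 24.8
```

step_arm(
  plan=[
    {"jaw": -1, "dx": 0, "dy": 0, "dz": -0.02, "rx": 0, "ry": 0, "rz": 0},
    {"jaw": -1, "dx": 0, "dy": 0, "dz": -0.05, "rx": 0, "ry": 0, "rz": 0},
    {"jaw": -1, "dx": 0, "dy": 0, "dz": -0.08, "rx": 0, "ry": 0, "rz": 0},
    {"jaw": -1, "dx": 0, "dy": 0, "dz": -0.1, "rx": 0, "ry": 0, "rz": 0},
    {"jaw": -1, "dx": 0, "dy": 0, "dz": -0.11, "rx": 0, "ry": 0, "rz": 0},
  ],
)

```text
time: 10.8
tool_pos: [0.5509, 0.2323, 0.3491]
eef_rot: [0.246, 3.128, 0.003]
contact_force: [1.0, -0.1, -1.4]
width: 0.0278
grip_force: 24.8
```

step_arm(
  plan=[
    {"jaw": -1, "dx": -0.006, "dy": -0.018, "dz": 0, "rx": 0, "ry": 0, "rz": 0},
    {"jaw": -1, "dx": -0.016, "dy": -0.049, "dz": 0, "rx": 0, "ry": 0, "rz": 0},
    {"jaw": -1, "dx": -0.026, "dy": -0.08, "dz": 0, "rx": 0, "ry": 0, "rz": 0},
    {"jaw": -1, "dx": -0.037, "dy": -0.112, "dz": 0, "rx": 0, "ry": 0, "rz": 0},
    {"jaw": -1, "dx": -0.0471, "dy": -0.1435, "dz": 0, "rx": 0, "ry": 0, "rz": 0},
  ],
)

```text
time: 11.22
tool_pos: [0.5745, 0.0817, 0.3449]
eef_rot: [-0.245, -3.13, 0.0]
contact_force: [1.6, 0.4, -1.5]
width: 0.0277
grip_force: 24.8
```

step_arm(
  plan=[
    {"jaw": -1, "dx": -0.0095, "dy": -0.029, "dz": 0, "rx": 0, "ry": 0, "rz": 0},
    {"jaw": -1, "dx": -0.019, "dy": -0.058, "dz": 0, "rx": 0, "ry": 0, "rz": 0},
    {"jaw": -1, "dx": -0.0285, "dy": -0.087, "dz": 0, "rx": 0, "ry": 0, "rz": 0},
    {"jaw": -1, "dx": -0.038, "dy": -0.115, "dz": 0, "rx": 0, "ry": 0, "rz": 0},
    {"jaw": -1, "dx": -0.0471, "dy": -0.1435, "dz": 0, "rx": 0, "ry": 0, "rz": 0},
  ],
)

```text
time: 11.63
tool_pos: [0.5986, -0.0675, 0.3448]
eef_rot: [-0.246, -3.13, -0.001]
contact_force: [0.8, 0.6, -1.5]
width: 0.0281
grip_force: 24.8
```

step_arm(
  plan=[
    {"jaw": -1, "dx": -0.0105, "dy": -0.032, "dz": 0, "rx": 0, "ry": 0, "rz": -0.03},
    {"jaw": -1, "dx": -0.021, "dy": -0.064, "dz": 0, "rx": 0, "ry": 0, "rz": -0.06},
    {"jaw": -1, "dx": -0.031, "dy": -0.095, "dz": 0, "rx": 0, "ry": 0, "rz": -0.09},
    {"jaw": -1, "dx": -0.041, "dy": -0.125, "dz": 0, "rx": 0, "ry": 0, "rz": -0.12},
    {"jaw": -1, "dx": -0.0471, "dy": -0.1435, "dz": 0, "rx": 0, "ry": 0, "rz": -0.135},
  ],
)

```text
time: 12.05
tool_pos: [0.6227, -0.2184, 0.3445]
eef_rot: [-0.035, -3.14, 0.0]
contact_force: [-0.1, -0.2, -1.7]
width: 0.0278
grip_force: 24.8
```

step_arm(
  plan=[
    {"jaw": -1, "dx": 0, "dy": 0, "dz": 0, "rx": 0, "ry": 0, "rz": 0},
    {"jaw": -1, "dx": 0, "dy": 0, "dz": 0, "rx": 0, "ry": 0, "rz": 0},
    {"jaw": -1, "dx": 0, "dy": 0, "dz": 0, "rx": 0, "ry": 0, "rz": 0},
    {"jaw": -1, "dx": 0, "dy": 0, "dz": 0, "rx": 0, "ry": 0, "rz": 0},
    {"jaw": -1, "dx": 0, "dy": 0, "dz": 0, "rx": 0, "ry": 0, "rz": 0},
  ],
)

```text
time: 12.47
tool_pos: [0.623, -0.2138, 0.3459]
eef_rot: [-0.032, -3.141, -0.001]
contact_force: [-0.1, 0.6, -1.5]
width: 0.0276
grip_force: 24.8
```

```bash
python3 - <<'E'
from h import *
s=robot.read_state();print(s["time"],s["tool_pos"],s["width"],s["grip_force"])
to(.623,-.215,.2281,1.549)
print("wide placed",cast("top",[(396.4,125.8)],.094), "cap nominal (.693,-.2163)")
E
```

```text
12.4667 [ 0.62295353 -0.2138298   0.34594398] 0.027614612728718294 24.761507213115692
d [-1.000e-04 -1.200e-03  1.178e-01] r [ 0.0004 -0.0003  0.0014]
wide placed [[ 0.69419731 -0.21427649  0.094     ]] cap nominal (.693,-.2163)
```

step_arm(
  plan=[
    {"jaw": -1, "dx": 0, "dy": -0.001, "dz": 0.025, "rx": 0, "ry": 0, "rz": 0},
    {"jaw": -1, "dx": 0, "dy": -0.001, "dz": 0.055, "rx": 0, "ry": 0, "rz": 0},
    {"jaw": -1, "dx": 0, "dy": -0.001, "dz": 0.08, "rx": 0, "ry": 0, "rz": 0},
    {"jaw": -1, "dx": 0, "dy": -0.001, "dz": 0.097, "rx": 0, "ry": 0, "rz": 0},
    {"jaw": -1, "dx": 0, "dy": -0.001, "dz": 0.105, "rx": 0, "ry": 0, "rz": 0},
  ],
)

```text
time: 12.88
tool_pos: [0.6222, -0.2148, 0.2382]
eef_rot: [-0.032, -3.137, -0.003]
contact_force: [-1.0, -0.5, -1.1]
width: 0.0278
grip_force: 24.8
```

step_arm(
  plan=[
    {"jaw": -1, "dx": 0, "dy": 0, "dz": 0.003, "rx": 0, "ry": 0, "rz": 0},
    {"jaw": -1, "dx": 0, "dy": 0, "dz": 0.006, "rx": 0, "ry": 0, "rz": 0},
    {"jaw": -1, "dx": 0, "dy": 0, "dz": 0.009, "rx": 0, "ry": 0, "rz": 0},
    {"jaw": -1, "dx": 0, "dy": 0, "dz": 0.012, "rx": 0, "ry": 0, "rz": 0},
    {"jaw": -1, "dx": 0, "dy": 0, "dz": 0.0125, "rx": 0, "ry": 0, "rz": 0},
  ],
)

```text
time: 13.3
tool_pos: [0.623, -0.2161, 0.229]
eef_rot: [0.034, 3.14, -0.001]
contact_force: [-0.8, -0.0, -1.5]
width: 0.028
grip_force: 24.8
```

step_arm(
  plan=[
    {"jaw": -1, "dx": 0, "dy": 0, "dz": 0, "rx": 0, "ry": 0, "rz": 0},
    {"jaw": -1, "dx": 0, "dy": 0, "dz": 0, "rx": 0, "ry": 0, "rz": 0},
    {"jaw": -1, "dx": 0, "dy": 0, "dz": 0, "rx": 0, "ry": 0, "rz": 0},
  ],
)

```text
time: 13.55
tool_pos: [0.6229, -0.2162, 0.2289]
eef_rot: [0.034, 3.141, -0.0]
contact_force: [0.2, -1.7, -1.1]
width: 0.0279
grip_force: 24.8
```

step_arm(
  plan=[
    {"jaw": -1, "dx": 0, "dy": 0, "dz": 0.001, "rx": 0, "ry": 0, "rz": 0},
    {"jaw": -0.4, "dx": 0, "dy": 0, "dz": 0.001, "rx": 0, "ry": 0, "rz": 0},
    {"jaw": -0.2, "dx": 0, "dy": 0, "dz": 0.001, "rx": 0, "ry": 0, "rz": 0},
    {"jaw": 0, "dx": 0, "dy": 0, "dz": 0.001, "rx": 0, "ry": 0, "rz": 0},
    {"jaw": 0.3, "dx": 0, "dy": 0, "dz": 0.001, "rx": 0, "ry": 0, "rz": 0},
  ],
)

```text
time: 13.97
tool_pos: [0.6229, -0.2161, 0.2275]
eef_rot: [0.034, 3.141, 0.0]
contact_force: [-0.1, 0.8, -0.8]
width: 0.0435
grip_force: 0.0
```

step_arm(
  plan=[
    {"jaw": 0.6, "dx": 0, "dy": 0, "dz": 0, "rx": 0, "ry": 0, "rz": 0},
    {"jaw": 1, "dx": 0, "dy": 0, "dz": 0, "rx": 0, "ry": 0, "rz": 0},
    {"jaw": 1, "dx": 0, "dy": 0, "dz": -0.04, "rx": 0, "ry": 0, "rz": 0},
    {"jaw": 1, "dx": 0, "dy": 0, "dz": -0.08, "rx": 0, "ry": 0, "rz": 0},
    {"jaw": 1, "dx": 0, "dy": 0, "dz": -0.12, "rx": 0, "ry": 0, "rz": 0},
  ],
)

```text
time: 14.38
tool_pos: [0.6227, -0.216, 0.3482]
eef_rot: [-0.034, -3.14, -0.001]
contact_force: [0.4, -1.2, 0.5]
width: 0.0765
grip_force: 0.0
```

step_arm(
  plan=[
    {"jaw": 1, "dx": 0.0083, "dy": 0.025, "dz": 0, "rx": 0, "ry": 0, "rz": 0},
    {"jaw": 1, "dx": 0.018, "dy": 0.056, "dz": 0, "rx": 0, "ry": 0, "rz": 0},
    {"jaw": 1, "dx": 0.028, "dy": 0.087, "dz": 0, "rx": 0, "ry": 0, "rz": 0},
    {"jaw": 1, "dx": 0.039, "dy": 0.119, "dz": 0, "rx": 0, "ry": 0, "rz": 0},
    {"jaw": 1, "dx": 0.0493, "dy": 0.1503, "dz": 0, "rx": 0, "ry": 0, "rz": 0},
  ],
)

```text
time: 14.8
tool_pos: [0.576, -0.0635, 0.3476]
eef_rot: [0.035, 3.141, 0.0]
contact_force: [1.0, 0.3, 0.1]
width: 0.0915
grip_force: 0.0
```

step_arm(
  plan=[
    {"jaw": 1, "dx": 0.01, "dy": 0.03, "dz": 0, "rx": 0, "ry": 0, "rz": 0},
    {"jaw": 1, "dx": 0.02, "dy": 0.06, "dz": 0, "rx": 0, "ry": 0, "rz": 0},
    {"jaw": 1, "dx": 0.03, "dy": 0.09, "dz": 0, "rx": 0, "ry": 0, "rz": 0},
    {"jaw": 1, "dx": 0.04, "dy": 0.12, "dz": 0, "rx": 0, "ry": 0, "rz": 0},
    {"jaw": 1, "dx": 0.0493, "dy": 0.1503, "dz": 0, "rx": 0, "ry": 0, "rz": 0},
  ],
)

```text
time: 15.22
tool_pos: [0.5301, 0.0879, 0.3477]
eef_rot: [0.034, 3.141, 0.0]
contact_force: [-0.4, 0.0, 0.5]
width: 0.092
grip_force: 0.0
```

step_arm(
  plan=[
    {"jaw": 1, "dx": 0.011, "dy": 0.033, "dz": 0, "rx": 0, "ry": 0, "rz": 0.03},
    {"jaw": 1, "dx": 0.022, "dy": 0.066, "dz": 0, "rx": 0, "ry": 0, "rz": 0.06},
    {"jaw": 1, "dx": 0.033, "dy": 0.1, "dz": 0, "rx": 0, "ry": 0, "rz": 0.09},
    {"jaw": 1, "dx": 0.043, "dy": 0.132, "dz": 0, "rx": 0, "ry": 0, "rz": 0.12},
    {"jaw": 1, "dx": 0.0493, "dy": 0.1503, "dz": 0, "rx": 0, "ry": 0, "rz": 0.135},
  ],
)

```text
time: 15.63
tool_pos: [0.4835, 0.2407, 0.3477]
eef_rot: [0.245, 3.132, 0.002]
contact_force: [0.4, 0.1, 0.2]
width: 0.092
grip_force: 0.0
```

step_arm(
  plan=[
    {"jaw": 1, "dx": 0, "dy": 0, "dz": 0, "rx": 0, "ry": 0, "rz": 0},
    {"jaw": 1, "dx": 0, "dy": 0, "dz": 0, "rx": 0, "ry": 0, "rz": 0},
    {"jaw": 1, "dx": 0, "dy": 0, "dz": 0, "rx": 0, "ry": 0, "rz": 0},
    {"jaw": 1, "dx": 0, "dy": 0, "dz": 0, "rx": 0, "ry": 0, "rz": 0},
    {"jaw": 1, "dx": 0, "dy": 0, "dz": 0, "rx": 0, "ry": 0, "rz": 0},
  ],
)

```text
time: 16.05
tool_pos: [0.4853, 0.2368, 0.3475]
eef_rot: [0.249, 3.132, -0.0]
contact_force: [-0.5, 0.4, -0.1]
width: 0.0919
grip_force: 0.0
```

```bash
python3 - <<'E'
from h import *
s=robot.read_state();print(s["time"],s["tool_pos"],s["width"])
to(.485,.238,.235,1.414)
a=robot.snapshot("top")[:,:,::-1]
b=robot.snapshot("wrist")[:,:,::-1]
A=cv2.resize(a[105:280,345:425],None,fx=2.19,fy=2.19,interpolation=cv2.INTER_CUBIC)
cv2.imwrite("pics/t3.png",np.hstack([np.vstack([A,0*A])[:384],b]))
E
```

```text
16.05 [0.48529029 0.23681972 0.34751403] 0.09187256661377988
d [0.0005 0.0011 0.1125] r [-0.0001  0.     -0.0016]
```

View pics/t3.png

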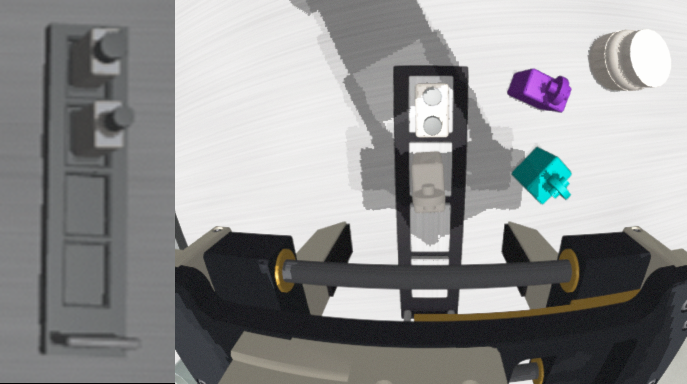

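Both placed bottles stand upright in their pockets, and vent at (428,190) is centred between the fingers. The decoys are clear of the gripper.

step_arm(
  plan=[
    {"jaw": 1, "dx": 0, "dy": 0.001, "dz": 0.03, "rx": 0, "ry": 0, "rz": 0},
    {"jaw": 1, "dx": 0, "dy": 0.001, "dz": 0.06, "rx": 0, "ry": 0, "rz": 0},
    {"jaw": 1, "dx": 0, "dy": 0.001, "dz": 0.085, "rx": 0, "ry": 0, "rz": 0},
    {"jaw": 1, "dx": 0, "dy": 0.001, "dz": 0.102, "rx": 0, "ry": 0, "rz": 0},
    {"jaw": 1, "dx": 0, "dy": 0.001, "dz": 0.112, "rx": 0, "ry": 0, "rz": 0},
  ],
)

```text
time: 16.57
tool_pos: [0.4846, 0.2382, 0.2333]
eef_rot: [-0.247, -3.129, 0.002]
contact_force: [-0.1, 0.1, -0.2]
width: 0.0917
grip_force: 0.0
```

step_arm(
  plan=[
    {"jaw": 0.2, "dx": 0, "dy": 0, "dz": 0, "rx": 0, "ry": 0, "rz": 0},
    {"jaw": 0, "dx": 0, "dy": 0, "dz": 0, "rx": 0, "ry": 0, "rz": 0},
    {"jaw": -0.2, "dx": 0, "dy": 0, "dz": 0, "rx": 0, "ry": 0, "rz": 0},
    {"jaw": -0.3, "dx": 0, "dy": 0, "dz": 0, "rx": 0, "ry": 0, "rz": 0},
    {"jaw": -0.4, "dx": 0, "dy": 0, "dz": 0, "rx": 0, "ry": 0, "rz": 0},
  ],
)

```text
time: 16.98
tool_pos: [0.4853, 0.239, 0.2367]
eef_rot: [0.246, 3.13, 0.001]
contact_force: [0.4, 0.6, 0.4]
width: 0.0631
grip_force: 0.0
```

step_arm(
  plan=[
    {"jaw": -0.5, "dx": 0, "dy": 0, "dz": 0, "rx": 0, "ry": 0, "rz": 0},
    {"jaw": -0.6, "dx": 0, "dy": 0, "dz": 0, "rx": 0, "ry": 0, "rz": 0},
    {"jaw": -0.8, "dx": 0, "dy": 0, "dz": 0, "rx": 0, "ry": 0, "rz": 0},
    {"jaw": -1, "dx": 0, "dy": 0, "dz": 0, "rx": 0, "ry": 0, "rz": 0},
    {"jaw": -1, "dx": 0, "dy": 0, "dz": 0, "rx": 0, "ry": 0, "rz": 0},
  ],
)

```text
time: 17.4
tool_pos: [0.485, 0.2389, 0.2356]
eef_rot: [0.246, 3.132, 0.0]
contact_force: [-0.1, -0.1, 1.0]
width: 0.0297
grip_force: 0.5
```

step_arm(
  plan=[
    {"jaw": -1, "dx": 0, "dy": 0, "dz": 0, "rx": 0, "ry": 0, "rz": 0},
    {"jaw": -1, "dx": 0, "dy": 0, "dz": 0, "rx": 0, "ry": 0, "rz": 0},
    {"jaw": -1, "dx": 0, "dy": 0, "dz": 0, "rx": 0, "ry": 0, "rz": 0},
    {"jaw": -1, "dx": 0, "dy": 0, "dz": 0, "rx": 0, "ry": 0, "rz": 0},
  ],
)

```text
time: 17.73
tool_pos: [0.485, 0.2389, 0.2355]
eef_rot: [-0.246, -3.132, -0.0]
contact_force: [-0.1, -1.4, 0.2]
width: 0.0284
grip_force: 24.5
```

step_arm(
  plan=[
    {"jaw": -1, "dx": 0, "dy": 0, "dz": -0.02, "rx": 0, "ry": 0, "rz": 0},
    {"jaw": -1, "dx": 0, "dy": 0, "dz": -0.05, "rx": 0, "ry": 0, "rz": 0},
    {"jaw": -1, "dx": 0, "dy": 0, "dz": -0.08, "rx": 0, "ry": 0, "rz": 0},
    {"jaw": -1, "dx": 0, "dy": 0, "dz": -0.1, "rx": 0, "ry": 0, "rz": 0},
    {"jaw": -1, "dx": 0, "dy": 0, "dz": -0.11, "rx": 0, "ry": 0, "rz": 0},
  ],
)

```text
time: 18.15
tool_pos: [0.4853, 0.239, 0.3484]
eef_rot: [0.246, 3.128, 0.003]
contact_force: [0.3, 0.1, -1.7]
width: 0.028
grip_force: 24.5
```

step_arm(
  plan=[
    {"jaw": -1, "dx": -0.006, "dy": -0.018, "dz": 0, "rx": 0, "ry": 0, "rz": 0},
    {"jaw": -1, "dx": -0.016, "dy": -0.049, "dz": 0, "rx": 0, "ry": 0, "rz": 0},
    {"jaw": -1, "dx": -0.026, "dy": -0.081, "dz": 0, "rx": 0, "ry": 0, "rz": 0},
    {"jaw": -1, "dx": -0.036, "dy": -0.113, "dz": 0, "rx": 0, "ry": 0, "rz": 0},
    {"jaw": -1, "dx": -0.0459, "dy": -0.1455, "dz": 0, "rx": 0, "ry": 0, "rz": 0},
  ],
)

```text
time: 18.57
tool_pos: [0.5073, 0.0867, 0.3446]
eef_rot: [-0.245, -3.13, 0.0]
contact_force: [0.4, 0.7, -2.1]
width: 0.0281
grip_force: 24.5
```

step_arm(
  plan=[
    {"jaw": -1, "dx": -0.0092, "dy": -0.029, "dz": 0, "rx": 0, "ry": 0, "rz": 0},
    {"jaw": -1, "dx": -0.0184, "dy": -0.058, "dz": 0, "rx": 0, "ry": 0, "rz": 0},
    {"jaw": -1, "dx": -0.0276, "dy": -0.087, "dz": 0, "rx": 0, "ry": 0, "rz": 0},
    {"jaw": -1, "dx": -0.0368, "dy": -0.116, "dz": 0, "rx": 0, "ry": 0, "rz": 0},
    {"jaw": -1, "dx": -0.0459, "dy": -0.1455, "dz": 0, "rx": 0, "ry": 0, "rz": 0},
  ],
)

```text
time: 18.98
tool_pos: [0.53, -0.0644, 0.3445]
eef_rot: [-0.246, -3.13, -0.001]
contact_force: [0.0, 0.7, -1.1]
width: 0.0281
grip_force: 24.5
```

step_arm(
  plan=[
    {"jaw": -1, "dx": -0.0105, "dy": -0.033, "dz": 0, "rx": 0, "ry": 0, "rz": -0.03},
    {"jaw": -1, "dx": -0.0205, "dy": -0.065, "dz": 0, "rx": 0, "ry": 0, "rz": -0.06},
    {"jaw": -1, "dx": -0.0305, "dy": -0.097, "dz": 0, "rx": 0, "ry": 0, "rz": -0.09},
    {"jaw": -1, "dx": -0.04, "dy": -0.127, "dz": 0, "rx": 0, "ry": 0, "rz": -0.12},
    {"jaw": -1, "dx": -0.0459, "dy": -0.1455, "dz": 0, "rx": 0, "ry": 0, "rz": -0.135},
  ],
)

```text
time: 19.4
tool_pos: [0.5527, -0.2169, 0.3442]
eef_rot: [-0.035, -3.14, 0.0]
contact_force: [0.1, 0.4, -1.4]
width: 0.0283
grip_force: 24.5
```

step_arm(
  plan=[
    {"jaw": -1, "dx": 0, "dy": 0, "dz": 0, "rx": 0, "ry": 0, "rz": 0},
    {"jaw": -1, "dx": 0, "dy": 0, "dz": 0, "rx": 0, "ry": 0, "rz": 0},
    {"jaw": -1, "dx": 0, "dy": 0, "dz": 0, "rx": 0, "ry": 0, "rz": 0},
    {"jaw": -1, "dx": 0, "dy": 0, "dz": 0, "rx": 0, "ry": 0, "rz": 0},
    {"jaw": -1, "dx": 0, "dy": 0, "dz": 0, "rx": 0, "ry": 0, "rz": 0},
  ],
)

```text
time: 19.82
tool_pos: [0.5529, -0.2126, 0.3454]
eef_rot: [-0.032, -3.141, -0.001]
contact_force: [0.1, -0.2, -0.3]
width: 0.0283
grip_force: 24.5
```

```bash
python3 - <<'E'
from h import *
s=robot.read_state();print(s["time"],s["tool_pos"],s["width"],s["grip_force"])
to(.553,-.2135,.2275,1.549)
E
```

```text
19.8167 [ 0.55285033 -0.21263743  0.34542277] 0.02825100757639108 24.4698965549469
d [-0.0002 -0.0009  0.1179] r [ 0.0004 -0.0003  0.0013]
```

step_arm(
  plan=[
    {"jaw": -1, "dx": 0, "dy": 0, "dz": 0.025, "rx": 0, "ry": 0, "rz": 0},
    {"jaw": -1, "dx": 0, "dy": 0, "dz": 0.055, "rx": 0, "ry": 0, "rz": 0},
    {"jaw": -1, "dx": 0, "dy": 0, "dz": 0.08, "rx": 0, "ry": 0, "rz": 0},
    {"jaw": -1, "dx": 0, "dy": 0, "dz": 0.097, "rx": 0, "ry": 0, "rz": 0},
    {"jaw": -1, "dx": 0, "dy": 0, "dz": 0.105, "rx": 0, "ry": 0, "rz": 0},
  ],
)

```text
time: 20.23
tool_pos: [0.5522, -0.2125, 0.238]
eef_rot: [-0.033, -3.138, -0.003]
contact_force: [-0.9, 0.0, -1.9]
width: 0.028
grip_force: 24.5
```

step_arm(
  plan=[
    {"jaw": -1, "dx": 0, "dy": 0, "dz": 0.003, "rx": 0, "ry": 0, "rz": 0},
    {"jaw": -1, "dx": 0, "dy": 0, "dz": 0.006, "rx": 0, "ry": 0, "rz": 0},
    {"jaw": -1, "dx": 0, "dy": 0, "dz": 0.009, "rx": 0, "ry": 0, "rz": 0},
    {"jaw": -1, "dx": 0, "dy": 0, "dz": 0.012, "rx": 0, "ry": 0, "rz": 0},
    {"jaw": -1, "dx": 0, "dy": 0, "dz": 0.0125, "rx": 0, "ry": 0, "rz": 0},
  ],
)

```text
time: 20.65
tool_pos: [0.5529, -0.2138, 0.2284]
eef_rot: [0.034, 3.141, -0.0]
contact_force: [-1.0, -0.1, -1.2]
width: 0.0282
grip_force: 24.5
```

step_arm(
  plan=[
    {"jaw": -1, "dx": 0, "dy": 0, "dz": 0, "rx": 0, "ry": 0, "rz": 0},
    {"jaw": -1, "dx": 0, "dy": 0, "dz": 0, "rx": 0, "ry": 0, "rz": 0},
    {"jaw": -1, "dx": 0, "dy": 0, "dz": 0, "rx": 0, "ry": 0, "rz": 0},
  ],
)

```text
time: 20.9
tool_pos: [0.5529, -0.2139, 0.2284]
eef_rot: [0.034, 3.141, -0.0]
contact_force: [-1.4, -0.1, -1.0]
width: 0.0283
grip_force: 24.5
```

step_arm(
  plan=[
    {"jaw": -1, "dx": 0, "dy": 0, "dz": 0.001, "rx": 0, "ry": 0, "rz": 0},
    {"jaw": -0.4, "dx": 0, "dy": 0, "dz": 0.001, "rx": 0, "ry": 0, "rz": 0},
    {"jaw": -0.2, "dx": 0, "dy": 0, "dz": 0.001, "rx": 0, "ry": 0, "rz": 0},
    {"jaw": 0, "dx": 0, "dy": 0, "dz": 0.001, "rx": 0, "ry": 0, "rz": 0},
    {"jaw": 0.3, "dx": 0, "dy": 0, "dz": 0.001, "rx": 0, "ry": 0, "rz": 0},
  ],
)

```text
time: 21.32
tool_pos: [0.5528, -0.2138, 0.2269]
eef_rot: [-0.034, -3.141, -0.0]
contact_force: [0.4, -0.4, 0.3]
width: 0.0436
grip_force: 0.0
```

step_arm(
  plan=[
    {"jaw": 0.6, "dx": 0, "dy": 0, "dz": 0, "rx": 0, "ry": 0, "rz": 0},
    {"jaw": 1, "dx": 0, "dy": 0, "dz": 0, "rx": 0, "ry": 0, "rz": 0},
    {"jaw": 1, "dx": 0, "dy": 0, "dz": -0.04, "rx": 0, "ry": 0, "rz": 0},
    {"jaw": 1, "dx": 0, "dy": 0, "dz": -0.08, "rx": 0, "ry": 0, "rz": 0},
    {"jaw": 1, "dx": 0, "dy": 0, "dz": -0.12, "rx": 0, "ry": 0, "rz": 0},
  ],
)

```text
time: 21.73
tool_pos: [0.5526, -0.2137, 0.3478]
eef_rot: [-0.034, -3.14, -0.002]
contact_force: [1.3, 0.2, 0.1]
width: 0.0775
grip_force: 0.0
```

step_arm(
  plan=[
    {"jaw": 1, "dx": 0.008, "dy": 0.025, "dz": 0, "rx": 0, "ry": 0, "rz": 0},
    {"jaw": 1, "dx": 0.018, "dy": 0.057, "dz": 0, "rx": 0, "ry": 0, "rz": 0},
    {"jaw": 1, "dx": 0.028, "dy": 0.09, "dz": 0, "rx": 0, "ry": 0, "rz": 0},
    {"jaw": 1, "dx": 0.038, "dy": 0.122, "dz": 0, "rx": 0, "ry": 0, "rz": 0},
    {"jaw": 1, "dx": 0.0484, "dy": 0.1542, "dz": 0, "rx": 0, "ry": 0, "rz": 0},
  ],
)

```text
time: 22.15
tool_pos: [0.5071, -0.0573, 0.3471]
eef_rot: [0.035, 3.141, 0.0]
contact_force: [0.7, -0.4, -0.5]
width: 0.0914
grip_force: 0.0
```

step_arm(
  plan=[
    {"jaw": 1, "dx": 0.01, "dy": 0.031, "dz": 0, "rx": 0, "ry": 0, "rz": 0},
    {"jaw": 1, "dx": 0.019, "dy": 0.062, "dz": 0, "rx": 0, "ry": 0, "rz": 0},
    {"jaw": 1, "dx": 0.029, "dy": 0.093, "dz": 0, "rx": 0, "ry": 0, "rz": 0},
    {"jaw": 1, "dx": 0.039, "dy": 0.124, "dz": 0, "rx": 0, "ry": 0, "rz": 0},
    {"jaw": 1, "dx": 0.0484, "dy": 0.1542, "dz": 0, "rx": 0, "ry": 0, "rz": 0},
  ],
)

```text
time: 22.57
tool_pos: [0.4619, 0.0981, 0.3471]
eef_rot: [0.034, 3.141, 0.0]
contact_force: [0.7, -0.3, -0.0]
width: 0.0918
grip_force: 0.0
```

step_arm(
  plan=[
    {"jaw": 1, "dx": 0.011, "dy": 0.034, "dz": 0, "rx": 0, "ry": 0, "rz": 0.03},
    {"jaw": 1, "dx": 0.0215, "dy": 0.068, "dz": 0, "rx": 0, "ry": 0, "rz": 0.06},
    {"jaw": 1, "dx": 0.032, "dy": 0.102, "dz": 0, "rx": 0, "ry": 0, "rz": 0.09},
    {"jaw": 1, "dx": 0.042, "dy": 0.134, "dz": 0, "rx": 0, "ry": 0, "rz": 0.12},
    {"jaw": 1, "dx": 0.0484, "dy": 0.1542, "dz": 0, "rx": 0, "ry": 0, "rz": 0.135},
  ],
)

```text
time: 22.98
tool_pos: [0.4165, 0.2544, 0.3472]
eef_rot: [0.246, 3.132, 0.001]
contact_force: [-0.0, -0.2, -0.3]
width: 0.092
grip_force: 0.0
```

step_arm(
  plan=[
    {"jaw": 1, "dx": 0, "dy": 0, "dz": 0, "rx": 0, "ry": 0, "rz": 0},
    {"jaw": 1, "dx": 0, "dy": 0, "dz": 0, "rx": 0, "ry": 0, "rz": 0},
    {"jaw": 1, "dx": 0, "dy": 0, "dz": 0, "rx": 0, "ry": 0, "rz": 0},
    {"jaw": 1, "dx": 0, "dy": 0, "dz": 0, "rx": 0, "ry": 0, "rz": 0},
    {"jaw": 1, "dx": 0, "dy": 0, "dz": 0, "rx": 0, "ry": 0, "rz": 0},
  ],
)

```text
time: 23.4
tool_pos: [0.4182, 0.2509, 0.347]
eef_rot: [0.248, 3.132, -0.0]
contact_force: [-0.2, -0.6, 0.4]
width: 0.0924
grip_force: 0.0
```

```bash
python3 - <<'E'
from h import *
s=robot.read_state();print(s["time"],s["tool_pos"],s["width"])
to(.418,.251,.235,1.414)
a=robot.snapshot("top")[:,:,::-1]
b=robot.snapshot("wrist")[:,:,::-1]
A=cv2.resize(a[105:280,345:425],None,fx=2.19,fy=2.19,interpolation=cv2.INTER_CUBIC)
cv2.imwrite("pics/t4.png",np.hstack([np.vstack([A,0*A])[:384],b]))
E
```

```text
23.4 [0.41819201 0.25088407 0.34702422] 0.09241592148821212
d [2.00e-04 1.00e-04 1.12e-01] r [-0.0001  0.     -0.0016]
```

View pics/t4.png

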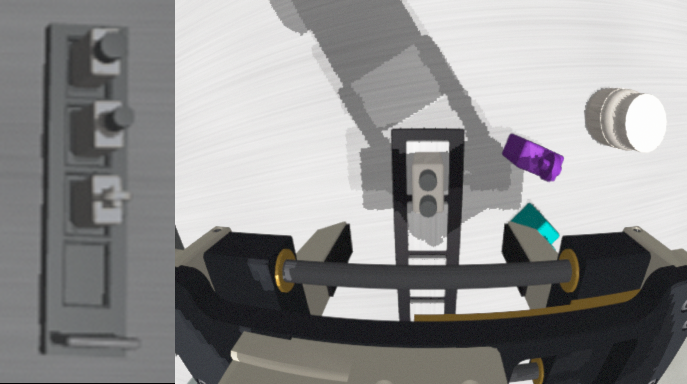

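```bash
python3 - <<'E'
from h import *
a=cv2.imread("pics/top0.png");hsv=cv2.cvtColor(a,cv2.COLOR_BGR2HSV)
for n,lo,hi in(("turq",80,100),("purp",125,155)):
    m=cv2.inRange(hsv,(lo,90,40),(hi,255,255));c=max(cv2.findContours(m,0,2)[0],key=cv2.contourArea)[:,0]
    for z in(.03,.08):
        w=cast("top",c,z)[:,:2];print(n,z,w.min(0).round(3),w.max(0).round(3))
E
```

```text
turq 0.03 [0.48  0.343] [0.525 0.392]
turq 0.08 [0.479 0.329] [0.521 0.375]
purp 0.03 [0.39  0.347] [0.431 0.397]
purp 0.08 [0.394 0.332] [0.433 0.38 ]
```

Three bottles are seated, and twin's caps at (428,180) and (428,206) are centred. The nearest decoy is 15 mm outside the finger, so I go on with twin.

step_arm(
  plan=[
    {"jaw": 1, "dx": 0, "dy": -0.001, "dz": 0.03, "rx": 0, "ry": 0, "rz": 0},
    {"jaw": 0.9, "dx": 0, "dy": -0.001, "dz": 0.06, "rx": 0, "ry": 0, "rz": 0},
    {"jaw": 0.8, "dx": 0, "dy": -0.001, "dz": 0.085, "rx": 0, "ry": 0, "rz": 0},
    {"jaw": 0.8, "dx": 0, "dy": -0.001, "dz": 0.102, "rx": 0, "ry": 0, "rz": 0},
    {"jaw": 0.8, "dx": 0, "dy": -0.001, "dz": 0.112, "rx": 0, "ry": 0, "rz": 0},
  ],
)

```text
time: 23.92
tool_pos: [0.4173, 0.2501, 0.2329]
eef_rot: [-0.247, -3.129, 0.002]
contact_force: [0.5, -0.0, 0.8]
width: 0.0831
grip_force: 0.0
```

step_arm(
  plan=[
    {"jaw": 0.2, "dx": 0, "dy": 0, "dz": 0, "rx": 0, "ry": 0, "rz": 0},
    {"jaw": 0, "dx": 0, "dy": 0, "dz": 0, "rx": 0, "ry": 0, "rz": 0},
    {"jaw": -0.2, "dx": 0, "dy": 0, "dz": 0, "rx": 0, "ry": 0, "rz": 0},
    {"jaw": -0.3, "dx": 0, "dy": 0, "dz": 0, "rx": 0, "ry": 0, "rz": 0},
    {"jaw": -0.4, "dx": 0, "dy": 0, "dz": 0, "rx": 0, "ry": 0, "rz": 0},
  ],
)

```text
time: 24.33
tool_pos: [0.4179, 0.2509, 0.236]
eef_rot: [0.246, 3.13, 0.001]
contact_force: [-0.0, -0.8, -0.7]
width: 0.0536
grip_force: 0.0
```

step_arm(
  plan=[
    {"jaw": -0.5, "dx": 0, "dy": 0, "dz": 0, "rx": 0, "ry": 0, "rz": 0},
    {"jaw": -0.6, "dx": 0, "dy": 0, "dz": 0, "rx": 0, "ry": 0, "rz": 0},
    {"jaw": -0.8, "dx": 0, "dy": 0, "dz": 0, "rx": 0, "ry": 0, "rz": 0},
    {"jaw": -1, "dx": 0, "dy": 0, "dz": 0, "rx": 0, "ry": 0, "rz": 0},
    {"jaw": -1, "dx": 0, "dy": 0, "dz": 0, "rx": 0, "ry": 0, "rz": 0},
  ],
)

```text
time: 24.75
tool_pos: [0.4176, 0.2509, 0.2351]
eef_rot: [0.246, 3.132, 0.0]
contact_force: [-0.1, 0.4, 0.8]
width: 0.0279
grip_force: 24.9
```

step_arm(
  plan=[
    {"jaw": -1, "dx": 0, "dy": 0, "dz": 0, "rx": 0, "ry": 0, "rz": 0},
    {"jaw": -1, "dx": 0, "dy": 0, "dz": 0, "rx": 0, "ry": 0, "rz": 0},
    {"jaw": -1, "dx": 0, "dy": 0, "dz": 0, "rx": 0, "ry": 0, "rz": 0},
    {"jaw": -1, "dx": 0, "dy": 0, "dz": 0, "rx": 0, "ry": 0, "rz": 0},
  ],
)

```text
time: 25.08
tool_pos: [0.4176, 0.2509, 0.2351]
eef_rot: [0.246, 3.132, 0.0]
contact_force: [0.6, 0.7, 2.8]
width: 0.0282
grip_force: 24.9
```

step_arm(
  plan=[
    {"jaw": -1, "dx": 0, "dy": 0, "dz": -0.02, "rx": 0, "ry": 0, "rz": 0},
    {"jaw": -1, "dx": 0, "dy": 0, "dz": -0.05, "rx": 0, "ry": 0, "rz": 0},
    {"jaw": -1, "dx": 0, "dy": 0, "dz": -0.08, "rx": 0, "ry": 0, "rz": 0},
    {"jaw": -1, "dx": 0, "dy": 0, "dz": -0.1, "rx": 0, "ry": 0, "rz": 0},
    {"jaw": -1, "dx": 0, "dy": 0, "dz": -0.11, "rx": 0, "ry": 0, "rz": 0},
  ],
)

```text
time: 25.5
tool_pos: [0.4179, 0.251, 0.3476]
eef_rot: [0.246, 3.128, 0.003]
contact_force: [0.9, 0.5, -0.8]
width: 0.0276
grip_force: 24.9
```

step_arm(
  plan=[
    {"jaw": -1, "dx": -0.006, "dy": -0.018, "dz": 0, "rx": 0, "ry": 0, "rz": 0},
    {"jaw": -1, "dx": -0.016, "dy": -0.05, "dz": 0, "rx": 0, "ry": 0, "rz": 0},
    {"jaw": -1, "dx": -0.026, "dy": -0.083, "dz": 0, "rx": 0, "ry": 0, "rz": 0},
    {"jaw": -1, "dx": -0.036, "dy": -0.116, "dz": 0, "rx": 0, "ry": 0, "rz": 0},
    {"jaw": -1, "dx": -0.0456, "dy": -0.149, "dz": 0, "rx": 0, "ry": 0, "rz": 0},
  ],
)

```text
time: 25.92
tool_pos: [0.4391, 0.0952, 0.3448]
eef_rot: [-0.245, -3.132, 0.0]
contact_force: [0.5, -0.5, -0.8]
width: 0.0277
grip_force: 24.9
```

step_arm(
  plan=[
    {"jaw": -1, "dx": -0.0091, "dy": -0.03, "dz": 0, "rx": 0, "ry": 0, "rz": 0},
    {"jaw": -1, "dx": -0.0182, "dy": -0.06, "dz": 0, "rx": 0, "ry": 0, "rz": 0},
    {"jaw": -1, "dx": -0.0273, "dy": -0.089, "dz": 0, "rx": 0, "ry": 0, "rz": 0},
    {"jaw": -1, "dx": -0.0364, "dy": -0.119, "dz": 0, "rx": 0, "ry": 0, "rz": 0},
    {"jaw": -1, "dx": -0.0456, "dy": -0.149, "dz": 0, "rx": 0, "ry": 0, "rz": 0},
  ],
)

```text
time: 26.33
tool_pos: [0.4609, -0.0592, 0.3447]
eef_rot: [-0.246, -3.131, -0.0]
contact_force: [1.3, 0.3, -0.9]
width: 0.0277
grip_force: 24.9
```

step_arm(
  plan=[
    {"jaw": -1, "dx": -0.0103, "dy": -0.033, "dz": 0, "rx": 0, "ry": 0, "rz": -0.03},
    {"jaw": -1, "dx": -0.0203, "dy": -0.066, "dz": 0, "rx": 0, "ry": 0, "rz": -0.06},
    {"jaw": -1, "dx": -0.0303, "dy": -0.099, "dz": 0, "rx": 0, "ry": 0, "rz": -0.09},
    {"jaw": -1, "dx": -0.04, "dy": -0.13, "dz": 0, "rx": 0, "ry": 0, "rz": -0.12},
    {"jaw": -1, "dx": -0.0456, "dy": -0.149, "dz": 0, "rx": 0, "ry": 0, "rz": -0.135},
  ],
)

```text
time: 26.75
tool_pos: [0.4829, -0.215, 0.3445]
eef_rot: [-0.035, -3.141, 0.001]
contact_force: [-0.0, 0.1, -0.4]
width: 0.0281
grip_force: 24.9
```

step_arm(
  plan=[
    {"jaw": -1, "dx": 0, "dy": 0, "dz": 0, "rx": 0, "ry": 0, "rz": 0},
    {"jaw": -1, "dx": 0, "dy": 0, "dz": 0, "rx": 0, "ry": 0, "rz": 0},
    {"jaw": -1, "dx": 0, "dy": 0, "dz": 0, "rx": 0, "ry": 0, "rz": 0},
    {"jaw": -1, "dx": 0, "dy": 0, "dz": 0, "rx": 0, "ry": 0, "rz": 0},
    {"jaw": -1, "dx": 0, "dy": 0, "dz": 0, "rx": 0, "ry": 0, "rz": 0},
  ],
)

```text
time: 27.17
tool_pos: [0.4829, -0.2109, 0.3451]
eef_rot: [-0.032, -3.141, -0.001]
contact_force: [0.6, -1.1, -1.3]
width: 0.0278
grip_force: 24.9
```

```bash
python3 - <<'E'
from h import *
s=robot.read_state();print(s["time"],s["tool_pos"],s["width"],s["grip_force"])
to(.483,-.212,.2271,1.549)
E
```

```text
27.1667 [ 0.48289318 -0.21091503  0.34505359] 0.027760225586123125 24.92318630218506
d [-1.00e-04 -1.10e-03  1.18e-01] r [ 0.0004 -0.0002  0.0013]
```

step_arm(
  plan=[
    {"jaw": -1, "dx": 0, "dy": 0, "dz": 0.025, "rx": 0, "ry": 0, "rz": 0},
    {"jaw": -1, "dx": 0, "dy": 0, "dz": 0.055, "rx": 0, "ry": 0, "rz": 0},
    {"jaw": -1, "dx": 0, "dy": 0, "dz": 0.08, "rx": 0, "ry": 0, "rz": 0},
    {"jaw": -1, "dx": 0, "dy": 0, "dz": 0.097, "rx": 0, "ry": 0, "rz": 0},
    {"jaw": -1, "dx": 0, "dy": 0, "dz": 0.105, "rx": 0, "ry": 0, "rz": 0},
  ],
)

```text
time: 27.58
tool_pos: [0.4824, -0.2108, 0.2378]
eef_rot: [-0.032, -3.138, -0.003]
contact_force: [-0.8, 0.5, -0.3]
width: 0.0277
grip_force: 24.9
```

step_arm(
  plan=[
    {"jaw": -1, "dx": 0, "dy": 0, "dz": 0.003, "rx": 0, "ry": 0, "rz": 0},
    {"jaw": -1, "dx": 0, "dy": 0, "dz": 0.006, "rx": 0, "ry": 0, "rz": 0},
    {"jaw": -1, "dx": 0, "dy": 0, "dz": 0.009, "rx": 0, "ry": 0, "rz": 0},
    {"jaw": -1, "dx": 0, "dy": 0, "dz": 0.012, "rx": 0, "ry": 0, "rz": 0},
    {"jaw": -1, "dx": 0, "dy": 0, "dz": 0.0125, "rx": 0, "ry": 0, "rz": 0},
  ],
)

```text
time: 28.0
tool_pos: [0.483, -0.212, 0.2278]
eef_rot: [0.034, 3.141, -0.001]
contact_force: [-0.2, 0.2, -1.1]
width: 0.0276
grip_force: 24.9
```

step_arm(
  plan=[
    {"jaw": -1, "dx": 0, "dy": 0, "dz": 0, "rx": 0, "ry": 0, "rz": 0},
    {"jaw": -1, "dx": 0, "dy": 0, "dz": 0, "rx": 0, "ry": 0, "rz": 0},
    {"jaw": -1, "dx": 0, "dy": 0, "dz": 0, "rx": 0, "ry": 0, "rz": 0},
  ],
)

```text
time: 28.25
tool_pos: [0.483, -0.2121, 0.2278]
eef_rot: [0.034, 3.141, -0.0]
contact_force: [0.5, -1.2, -0.6]
width: 0.028
grip_force: 24.9
```

Now release, rise, and move off towards +y for a check.

step_arm(
  plan=[
    {"jaw": -1, "dx": 0, "dy": 0, "dz": 0.001, "rx": 0, "ry": 0, "rz": 0},
    {"jaw": -0.4, "dx": 0, "dy": 0, "dz": 0.001, "rx": 0, "ry": 0, "rz": 0},
    {"jaw": -0.2, "dx": 0, "dy": 0, "dz": 0.001, "rx": 0, "ry": 0, "rz": 0},
    {"jaw": 0, "dx": 0, "dy": 0, "dz": 0.001, "rx": 0, "ry": 0, "rz": 0},
    {"jaw": 0.3, "dx": 0, "dy": 0, "dz": 0.001, "rx": 0, "ry": 0, "rz": 0},
  ],
)

```text
time: 28.67
tool_pos: [0.4829, -0.212, 0.2265]
eef_rot: [0.034, 3.141, -0.0]
contact_force: [0.1, -0.6, -0.3]
width: 0.0434
grip_force: 0.0
```

step_arm(
  plan=[
    {"jaw": 0.6, "dx": 0, "dy": 0, "dz": 0, "rx": 0, "ry": 0, "rz": 0},
    {"jaw": 1, "dx": 0, "dy": 0, "dz": 0, "rx": 0, "ry": 0, "rz": 0},
    {"jaw": 1, "dx": 0, "dy": 0, "dz": -0.04, "rx": 0, "ry": 0, "rz": 0},
    {"jaw": 1, "dx": 0, "dy": 0, "dz": -0.08, "rx": 0, "ry": 0, "rz": 0},
    {"jaw": 1, "dx": 0, "dy": 0, "dz": -0.12, "rx": 0, "ry": 0, "rz": 0},
  ],
)

```text
time: 29.08
tool_pos: [0.4827, -0.2119, 0.3474]
eef_rot: [-0.034, -3.14, -0.002]
contact_force: [0.3, -0.3, 0.1]
width: 0.0766
grip_force: 0.0
```

step_arm(
  plan=[
    {"jaw": 1, "dx": 0, "dy": 0.03, "dz": -0.02, "rx": 0, "ry": 0, "rz": 0},
    {"jaw": 1, "dx": 0, "dy": 0.065, "dz": -0.02, "rx": 0, "ry": 0, "rz": 0},
    {"jaw": 1, "dx": 0, "dy": 0.1, "dz": -0.02, "rx": 0, "ry": 0, "rz": 0},
    {"jaw": 1, "dx": 0, "dy": 0.135, "dz": -0.02, "rx": 0, "ry": 0, "rz": 0},
    {"jaw": 1, "dx": 0, "dy": 0.17, "dz": -0.02, "rx": 0, "ry": 0, "rz": 0},
  ],
)

```text
time: 29.5
tool_pos: [0.4862, -0.0406, 0.3667]
eef_rot: [0.035, 3.141, 0.0]
contact_force: [1.0, -0.7, -0.4]
width: 0.0923
grip_force: 0.0
```

step_arm(
  plan=[
    {"jaw": 1, "dx": 0, "dy": 0.035, "dz": 0, "rx": 0, "ry": 0, "rz": 0},
    {"jaw": 1, "dx": 0, "dy": 0.07, "dz": 0, "rx": 0, "ry": 0, "rz": 0},
    {"jaw": 1, "dx": 0, "dy": 0.105, "dz": 0, "rx": 0, "ry": 0, "rz": 0},
    {"jaw": 1, "dx": 0, "dy": 0.135, "dz": 0, "rx": 0, "ry": 0, "rz": 0},
    {"jaw": 1, "dx": 0, "dy": 0.15, "dz": 0, "rx": 0, "ry": 0, "rz": 0},
  ],
)

```text
time: 29.92
tool_pos: [0.4894, 0.1109, 0.3665]
eef_rot: [0.031, 3.141, 0.002]
contact_force: [0.3, -0.3, -0.3]
width: 0.092
grip_force: 0.0
```

step_arm(
  plan=[
    {"jaw": 1, "dx": 0, "dy": 0, "dz": 0, "rx": 0, "ry": 0, "rz": 0},
    {"jaw": 1, "dx": 0, "dy": 0, "dz": 0, "rx": 0, "ry": 0, "rz": 0},
    {"jaw": 1, "dx": 0, "dy": 0, "dz": 0, "rx": 0, "ry": 0, "rz": 0},
    {"jaw": 1, "dx": 0, "dy": 0, "dz": 0, "rx": 0, "ry": 0, "rz": 0},
    {"jaw": 1, "dx": 0, "dy": 0, "dz": 0, "rx": 0, "ry": 0, "rz": 0},
  ],
)

```text
time: 30.33
tool_pos: [0.49, 0.1069, 0.3665]
eef_rot: [-0.037, -3.141, 0.0]
contact_force: [-0.7, 0.3, -0.3]
width: 0.0915
grip_force: 0.0
```

```bash
python3 - <<'E'
from h import *
s=robot.read_state();print(s["time"],s["tool_pos"])
a=robot.snapshot("top")[:,:,::-1]
b=robot.snapshot("scene")[:,:,::-1]
A=cv2.resize(a[105:280,345:425],None,fx=3.4,fy=3.4,interpolation=cv2.INTER_CUBIC)
B=cv2.resize(b[120:250,100:210],None,fx=4.57,fy=4.57,interpolation=cv2.INTER_CUBIC)
h=min(len(A),len(B));cv2.imwrite("pics/t5.png",np.hstack([A[:h],B[:h]]))
E
```

```text
30.3333 [0.49001214 0.10685295 0.36649314]
```

View pics/t5.png

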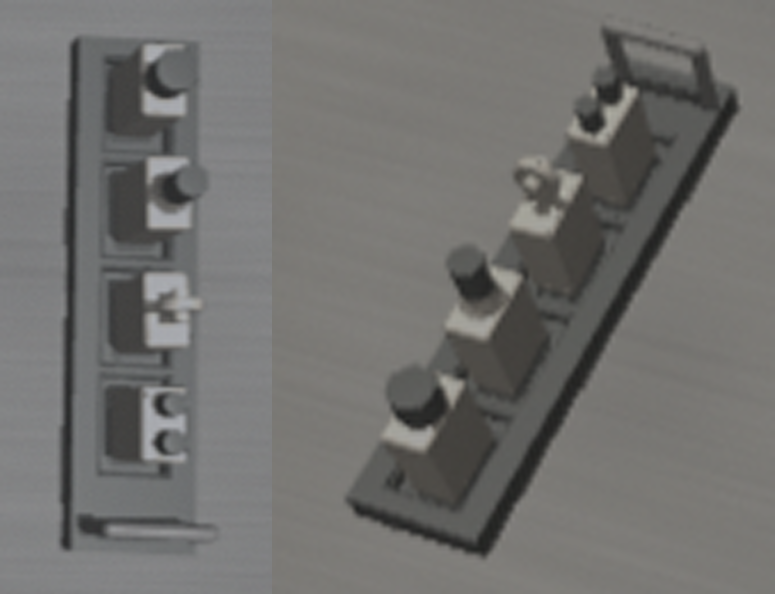

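All four bottles stand upright in their pockets. From the handle outwards they run twin, vent, neck, wide, which is the order asked for. I hand the job in.

```bash
python3 -c "
from cell import robot
print(robot.close_job())"
```

```text
the job is handed in; nothing more can be done
None
```

All four bottles are in the carrier in mirrored order (twin, vent, neck, wide from the handle outwards), upright and released, and the job was handed in at about 30 s; no verdict came back from the judge.

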